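# Pack and lock the sign painter's sample chest

## Robot

A 6-joint arm with a two-finger parallel gripper is mounted at the origin on the work surface. World frame = base frame: x ahead of the robot, y to its left, z up, the work surface at z = 0. Lengths are in m, angles in rad, forces in N, time in s.
With the tool pointing down it reaches from about 0.375 to 0.825 m from the base axis. Payload 5.5 kg.
Tool frame: the origin (TCP) lies on the mounting face of the last link; the fingertips stand 173 mm ahead of it and the grasp point (between the pads) lies 155 mm ahead of it (ctrl.tip_reach is the distance from the TCP to the fingertips, in m); z points along the fingers, y is the line along which they close (so a half turn about z gives the same grasp; the last joint's range is limited). The gripper opens to 85 mm and grips with 20 to 120 N. Pads are 22 mm wide; open, the fingers measure 114 mm over their backs; the gripper's body (76 mm by 85 mm) begins 54 mm behind the grasp point. The pads swing forward as they close: fully open they stand 13 mm farther back than shut.
Start: joints at [0, 0.314, -0.047, 1.21, 0, 1.571], TCP at [0.6, 0, 0.405] pointing down, gripper open.
Joint ranges: [-2.67, 2.67], [-0.69, 1.73], [-1.03, 1.25], [-2.08, 2.16], [-1.42, 1.45], [-3.14, 3.14]. Speed limits (rad/s): [2.39, 2.39, 3.01, 3.14, 3.14, 3.14].

## Interface

Orientations are given as [roll, pitch, yaw] about the fixed x, y, z axes, in that order (R = Rz(yaw) Ry(pitch) Rx(roll)).
In Python, from cell import ctrl, vision gives the robot as it stands. The module is installed in compiled form; this text tells all that it offers.
- The arm moves only by the tool jog_arm, never from a script. Its argument "targets" is a list of rows, each a list of 5 numbers: the opening, from -1 (shut) to 1 (fully open), so that 0 is half open, then the shift along the tool's x, y, z in mm, then the turn about the tool's z in degrees. A call has 1 to 10 rows; each row is the pose to reach, as a shift and turn from the pose commanded when the call began, along the tool's axes at that moment; what a row does not reach only later rows make up. A row lasts 1/10 s, in which the tool goes at most 50 mm and 8.59 degrees, less where a joint would pass 70% of its speed; a pose out of reach is approached as far as the arm can. A call with a gripper value outside its range is refused whole. The fingers move at their own pace and stop on an object; "grip_force" is the grip in N (left out, the last holds). Time passes only in rows, so rows that repeat a pose let the fingers close. It gives the time, the measured TCP pose, the force, the opening and the grip force at its end, in the units of the state.
- ctrl.get_state(): the state, without advancing time (a new reading comes with each control period).
- vision.read_camera(name): name is "scene" or "side" or "wrist"; returns a dict with "image" (420x560x3 uint8, blue, green, red), "mtx" (3x3 intrinsics, pixels), "eye" and "attitude" of the camera in the world. Camera axes: x right, y down, z forward; pixel columns grow to the right and rows downward; lengths in m; the calibration is good to about 2 mm. A picture is of the moment at which its call begins. There is no depth.
- ctrl.finish_job(): hands the job in; it is judged then, once.
The state is a dict: "time": time; "joint_pos": joint angles; "dq": joint speeds; "joint_torque": joint torques, N m; "eef_pos": TCP position; "tcp_rot": TCP orientation; "wrist_force": force on the tool from outside, world axes, zero at the start; "wrist_torque": the same for the moment, N m; "opening": finger opening in m; "finger_force": force on a finger pad.
Only numpy, scipy, OpenCV 4.12 (cv2) and the standard library are available. Lean on these libraries where they do the work, as an engineer would, in place of code of your own. Each camera call takes 0.05 s, during which the arm holds its last target. There are 200 camera calls.

## Task

Square the red-faced print block up flush against both fences of the grey registration board, in its corner, and let go of it there; then lay it, red face up, between the two rails in the wooden chest, and stand every paint jar that is on the bench upright in the chest's long trough (the jars may go in at any time before the lid is shut). Once all is loaded, shut the lid, then swing the yellow hasp down over its brass staple, then push the red-handled locking pin down through the staple's eye until its collar rests on it. Handle nothing else: the other things on the bench stay where they are.

Things in the scene. Friction and masses are not known exactly. Their poses are not given: they have to be found in the camera images.
- chest: Fixed wooden chest, 146 x 356 x 85 mm outside without its lid; origin at the centre of its underside on the bench; its x axis points from the front (staple side, towards the robot) to the lid hinge at the back, y to the left, z up. Walls and floor 8 mm thick; inside it is 130 mm along x. A divider across y (centre y = +53 mm, 6 mm thick, top at z = 68 mm) parts the jar trough (right, -y) from the block bay (left, +y).
- trough (a point): Centre of the jar trough's floor, at (0, -60, 8) mm in the chest frame, axes as the chest's. The trough is 130 mm (x) by 220 mm (y) and its walls rise 77 mm (divider side 60 mm) above this point. It holds four jars in a row along y, e.g. at y = -81, -27, 27, 81 mm from this point.
- bay (a point): Centre of the block bay's raised dark floor, at (0, 113, 33) mm in the chest frame, axes as the chest's. The bay is 130 mm (x) by 114 mm (y); the outer walls rise 52 mm above this point, the divider 35 mm. Two rails along x, 6 mm wide and 10 mm high, leave 60 mm between them (y = -30 to +30 mm from this point); the block lies flat on the floor between them, its length along x.
- lid (a joint): Lid angle in rad: 0 shut, grows as it opens, about 1.6 to 1.75 at the start (standing open, leaning slightly away from the robot), stop at 1.85. The hinge is stiff (about 0.5 N m) and the lid stays at any angle; it needs about 4 to 8 N at the edge. The lid is a flat slab, 12 mm thick, 356 mm along y, reaching 148 mm from the hinge; it has no handle: push on its outer face near the free edge, away from the hasp.
- lid_hinge (a point): Point on the lid's hinge axis (which is along the chest's y), at (73, 0, 85) mm in the chest frame. The axes turn with the lid and are the chest's when shut: the slab reaches along -x, its underside is at z = 0 and its outer face at z = 12 mm.
- hasp (a joint): Hasp angle in rad: 0 hanging down against the chest front, over the staple (lid shut); grows as it swings out and up: 1.57 is level, pointing away from the chest front; 1.8 to 2.4 at the start; stop at 2.6. It stays at any angle (stiffness about 0.06 N m). It can be swung by pushing on its outer face between hinge and slot.
- hasp_hinge (a point): Point on the hasp's hinge axis (along the chest's y), middle of its width, on the lid's front edge: at (-79, 0, 91) mm in the chest frame when the lid is shut; moves with the lid. The hasp is a yellow plate 4 mm thick, 60 mm wide (y), reaching 71 mm from the hinge; its slot (38 mm wide) runs from 40 to 55 mm from the hinge and passes the staple.
- eye (a point): Centre of the upper mouth of the staple's eye: a vertical through hole 15 mm in diameter in a brass plate 8 mm thick and 30 mm wide (y) that juts 40 mm out of the chest front; at (-99, 0, 49) mm in the chest frame. The plate reaches 14 mm beyond the eye's centre.
- board: Fixed grey registration board, 200 x 150 x 8 mm; origin at the centre of its underside, x along its length, z up. Two aluminium fences, 10 mm high above the board: the long fence stands at the +y side, face at y = +50 mm, from x = -60 to +90 mm with a gap for a finger from x = -10 to +40 mm; the end fence stands at the +x side, face at x = +75 mm, from y = -45 to +50 mm. Slid first to the end fence and then to the long one, the block does not catch in the gap.
- corner (a point): The inner corner where both fence faces meet, on the board's upper face: (75, 50, 8) mm in the board frame, axes as the board's. The squared block's origin lies at (-60, -27.5, 0) mm from it, its length along x.
- block: Wooden print block with a red face, 120 (x) x 55 (y) x 30 (z) mm, about 0.15 kg; origin at the centre of its underside. It starts askew on the board, clear of the fences, red face up. It may lie either way round.
- pin: Locking pin, 88 mm long, standing upright at the start in a fixed dark wooden stand (50 x 50 x 45 mm, hole 15 mm, collar on its top face); origin at the centre of its tip (lower end), z along the pin to its handle. Steel shank 9 mm in diameter, 36 mm long with a 4 mm chamfer; collar 22 mm in diameter from 36 to 41 mm; red handle 18 mm in diameter from 41 to 88 mm above the tip.
- pin_collar (a point): Centre of the underside of the pin's collar, 36 mm above the tip.
- jar_red: Paint jar filled with red paint, white screw cap with a red dot: squat cylinder 46 mm in diameter, 52 mm high, about 0.15 kg, heavy at the bottom; origin at the centre of its underside. Two to four of the jars are present; an absent one reads None.
- jar_yellow: Paint jar filled with yellow paint, white screw cap with a yellow dot: squat cylinder 46 mm in diameter, 52 mm high, about 0.15 kg, heavy at the bottom; origin at the centre of its underside. Two to four of the jars are present; an absent one reads None.
- jar_green: Paint jar filled with green paint, white screw cap with a green dot: squat cylinder 46 mm in diameter, 52 mm high, about 0.15 kg, heavy at the bottom; origin at the centre of its underside. Two to four of the jars are present; an absent one reads None.
- jar_blue: Paint jar filled with blue paint, white screw cap with a blue dot: squat cylinder 46 mm in diameter, 52 mm high, about 0.15 kg, heavy at the bottom; origin at the centre of its underside. Two to four of the jars are present; an absent one reads None.
- tin: Small green tin with a brass rim, 44 mm in diameter, 40 mm high; loose bystander, not to be disturbed; origin at the centre of its underside.
- white_cap: White plastic cap lying flat among the jars, 52 mm in diameter, 9 mm high; loose bystander, not to be disturbed; origin at the centre of its underside.
- red_pot: Small open red pot, 60 mm wide, 45 mm high; loose bystander, not to be disturbed; origin at the centre of its underside.
- brush: Paint brush lying flat, 190 mm long; loose bystander, not to be disturbed; origin at the centre of its underside.
- blue_pot: Small open blue pot, 44 mm wide, 45 mm high; loose bystander, not to be disturbed; origin at the centre of its underside.
Mind the look-alikes: they are no part of the job. Leave any purple look-alike of the jar_green alone.

How it is judged:
By the outcome, as a careful person would: the job done as asked, in the order asked, and still so for the second after the job is handed in, with the robot touching nothing.
Of jar_red, jar_yellow, jar_green, jar_blue only 2 to 4 are there at a start; the rules pass over those that are not, and their reading is None.
At some moment in a run one of jar_red, jar_yellow, jar_green, jar_blue, block may be knocked a few centimetres aside while the robot is not near it.
It also fails if it takes over 192 s, if anything falls off the work surface, if the arm or the gripper's body presses on something with over 40 N, if the wrist force passes 120 N, or if a joint passes its speed limit or range.

## Working session

There is one attempt and no reset: what is moved stays moved. The work goes in short steps, Python scripts to look and compute and a tool call to move; the robot and the scene stay as the last step left them, time stands still between calls to the robot, and variables do not carry over. Pictures are saved under pics/ and viewed, at most 14 in all, crops included, and the job is handed in when it is done.

Besides the shell and the picture viewer there is one more tool, called after ">>>" by a JSON object that holds its "name" and its "arguments". jog_arm: Moves the arm, as the interface text tells. Its arguments: {"type":"object","properties":{"targets":{"type":"array"},"grip_force":{"type":"number"}},"required":["targets"]}

```bash
mkdir -p pics && cat > h.py <<'E'
import numpy as np, cv2
from scipy.spatial.transform import Rotation as R
from cell import ctrl, vision
def cam(n):
    d=vision.read_camera(n); return d
def rotm(a):
    a=np.array(a,float)
    if a.shape==(3,3): return a
    return R.from_euler('xyz',a).as_matrix() if a.size==3 else R.from_quat(a).as_matrix()
def ray(d,u,v):
    k=np.linalg.inv(np.array(d['mtx'])); r=rotm(d['attitude'])@(k@np.array([u,v,1.])); return np.array(d['eye']),r/np.linalg.norm(r)
def onz(d,u,v,z):
    e,r=ray(d,u,v); return e+r*(z-e[2])/r[2]
def proj(d,p):
    q=rotm(d['attitude']).T@(np.array(p)-np.array(d['eye'])); q=np.array(d['mtx'])@q; return q[:2]/q[2]
def tri(*rs):
    A=0;b=0
    for e,r in rs:
        M=np.eye(3)-np.outer(r,r); A=A+M; b=b+M@e
    return np.linalg.solve(A,b)
E
python3 - <<'E'
from h import *
import pickle
print(ctrl.get_state())
D={}
for n in("scene","side","wrist"):
    D[n]=d=cam(n); cv2.imwrite(f"pics/{n}0.png",d['image']); print(n,d['mtx'],d['eye'],d['attitude'])
pickle.dump(D,open('d0.pkl','wb'))
E
```

```text
{'time': 0.0, 'joint_pos': array([-2.38987785e-05,  3.14214523e-01, -4.80866622e-02,  1.21017119e+00,
       -2.08187531e-05,  1.57081915e+00]), 'dq': array([-1.08542869e-03, -4.57855601e-04, -7.14224680e-04, -3.22462389e-04,
       -2.17665635e-06,  1.12651725e-04]), 'joint_torque': array([ 1.69644722e-03, -5.39594257e+01,  3.39749372e+01,  1.94567809e-02,
        9.49871333e-05,  6.01428906e-05]), 'eef_pos': array([ 5.99720879e-01, -1.76115501e-05,  4.03837870e-01]), 'tcp_rot': array([-3.13991660e+00,  2.08569819e-05,  1.57074964e+00]), 'wrist_force': array([ 0.11888482,  0.09750088, -0.22661724]), 'wrist_torque': array([ 0.03688997, -0.02051487,  0.03458244]), 'finger_force': 0.0, 'opening': 0.08551332445729465}
scene [[510.0222603    0.         269.39682917]
 [  0.         510.0222603  197.90677035]
 [  0.           0.           1.        ]] [ 1.47584499 -0.05881035  1.17559681] [-2.43331415  0.01210849  1.48924902]
side [[437.92640237   0.         285.2371879 ]
 [  0.         437.92640237 208.21340406]
 [  0.           0.           1.        ]] [ 0.12752297 -0.67482524  0.63528777] [-2.19111766 -0.01268886 -0.50805921]
wrist [[326.45252064   0.         278.86778662]
 [  0.         326.45252064 206.91608362]
 [  0.           0.           1.        ]] [0.6002118  0.07088924 0.37351226] [2.85687939e+00 1.69290013e-03 7.78385577e-04]
```

View pics/scene0.png

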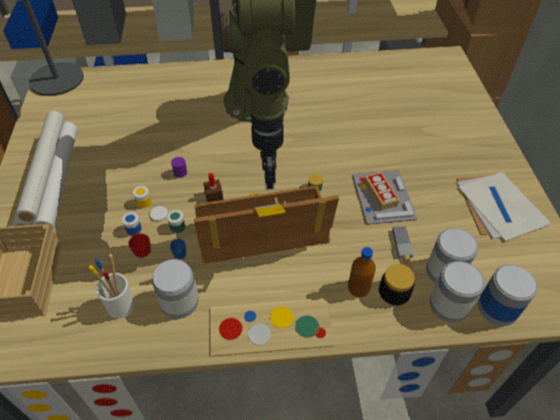

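View pics/side0.png

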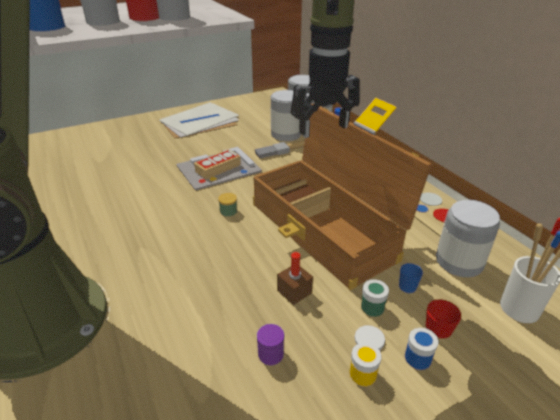

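View pics/wrist0.png

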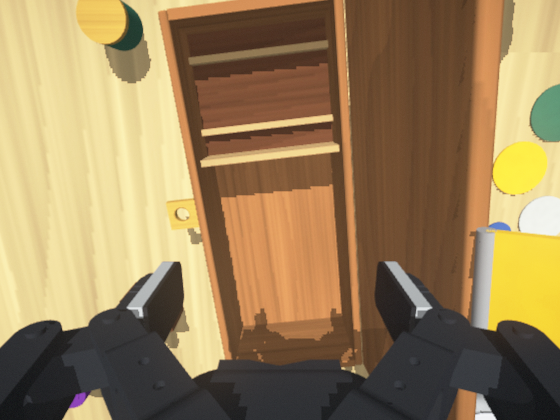

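```bash
cat >> h.py <<'E'
RNG=dict(red=((0,170,70),(8,255,255)),yellow=((22,150,120),(32,255,255)),blue=((103,150,50),(122,255,255)),green=((72,80,30),(95,255,200)),purple=((128,100,50),(150,255,255)))
def blobs(im,c,amin=25):
    h=cv2.cvtColor(im,cv2.COLOR_BGR2HSV); m=cv2.inRange(h,*RNG[c])
    if c=='red': m|=cv2.inRange(h,(172,170,70),(180,255,255))
    n,l,s,ce=cv2.connectedComponentsWithStats(m)
    return [(ce[i].round(1).tolist(),int(s[i,4]),s[i,:4].tolist()) for i in range(1,n) if s[i,4]>=amin]
E
python3 - <<'E'
from h import *
import pickle
D=pickle.load(open('d0.pkl','rb'))
for c in RNG:
    for n in("scene","side"):
        print(c,n,*[b for b in blobs(D[n]['image'],c,20) if 90<b[0][0] and b[0][1]>110 and b[0][1]<(300 if n=='scene' else 400)],sep='\n   ')
d=D['wrist']
for uv in [(183,213),(168,215),(163,14),(228,360),(333,0),(356,355)]: print(uv,onz(d,*uv,.049 if uv[1] in(213,215) else .085).round(4))
E
```

```text
red
   scene
   ([211.3, 179.2], 70, [208, 173, 8, 13])
   ([370.9, 178.5], 24, [368, 175, 7, 9])
   ([380.4, 176.0], 20, [376, 174, 9, 6])
   ([381.4, 196.6], 21, [379, 194, 6, 7])
   ([139.7, 244.8], 374, [129, 234, 21, 23])
   ([105.7, 274.1], 30, [103, 270, 6, 9])
red
   side
   ([440.0, 213.9], 125, [434, 209, 13, 13])
   ([555.9, 226.6], 68, [551, 218, 9, 17])
   ([295.1, 262.7], 170, [291, 252, 9, 23])
   ([442.1, 317.5], 993, [426, 300, 35, 38])
yellow
   scene
   ([315.7, 178.9], 43, [310, 175, 12, 9])
   ([140.0, 191.0], 41, [136, 188, 9, 7])
   ([146.5, 202.1], 74, [140, 196, 12, 12])
   ([270.0, 210.5], 219, [256, 205, 29, 12])
   ([93.1, 269.4], 47, [89, 265, 9, 10])
   ([402.3, 278.5], 167, [392, 269, 23, 20])
yellow
   side
   ([375.6, 114.1], 659, [356, 98, 40, 34])
   ([227.2, 197.7], 79, [220, 194, 15, 10])
   ([291.7, 227.3], 42, [287, 222, 11, 11])
   ([366.3, 354.1], 205, [358, 347, 18, 15])
   ([362.2, 376.5], 369, [349, 363, 29, 24])
blue
   scene
   ([499.9, 204.3], 142, [490, 188, 20, 34])
   ([129.5, 217.9], 34, [126, 216, 8, 5])
   ([133.5, 229.7], 69, [126
[... 250 characters left out ...]
.2, 239.6], 56, [552, 232, 8, 15])
   ([409.9, 277.0], 347, [401, 265, 20, 27])
   ([423.2, 338.4], 141, [416, 333, 16, 12])
   ([417.0, 359.8], 266, [406, 348, 25, 21])
green
   scene
   ([174.5, 215.5], 40, [171, 213, 8, 6])
   ([177.1, 227.8], 59, [170, 223, 14, 9])
green
   side
   ([375.6, 288.0], 97, [369, 284, 14, 9])
   ([374.9, 309.2], 31, [371, 304, 9, 11])
purple
   scene
   ([178.7, 166.8], 234, [171, 157, 16, 20])
purple
   side
   ([270.3, 343.6], 855, [258, 325, 26, 39])
(183, 213) [ 0.4998 -0.0308  0.049 ]
(168, 215) [ 0.484 -0.033  0.049]
(163, 14) [0.5087 0.1442 0.085 ]
(228, 360) [ 0.5456 -0.1839  0.085 ]
(333, 0) [0.6417 0.1539 0.085 ]
(356, 355) [ 0.6818 -0.1772  0.085 ]
```

```bash
python3 - <<'E'
from h import *
import pickle
D=pickle.load(open('d0.pkl','rb'))
a=cv2.resize(D['side']['image'][120:400,150:480],None,fx=2,fy=2,interpolation=cv2.INTER_CUBIC)
cv2.imwrite('pics/c1.png',a)
b=D['scene']['image'][150:270,100:430]
cv2.imwrite('pics/c2.png',cv2.resize(b,None,fx=2.4,fy=2.4,interpolation=cv2.INTER_CUBIC))
E
```

```text
(no output)
```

View pics/c1.png

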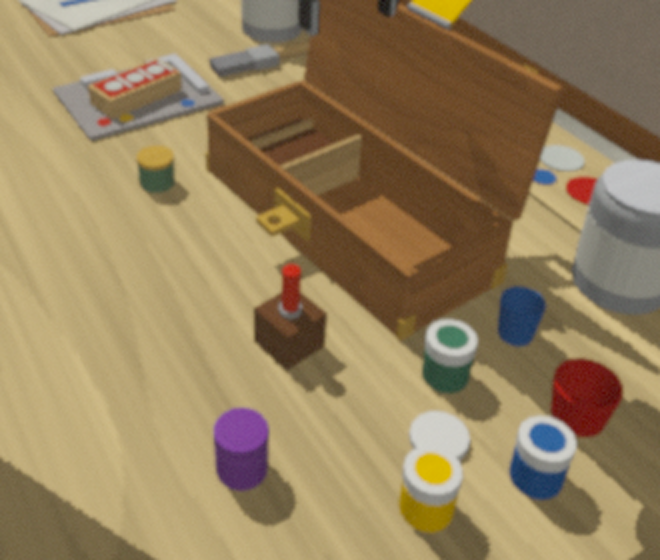

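View pics/c2.png

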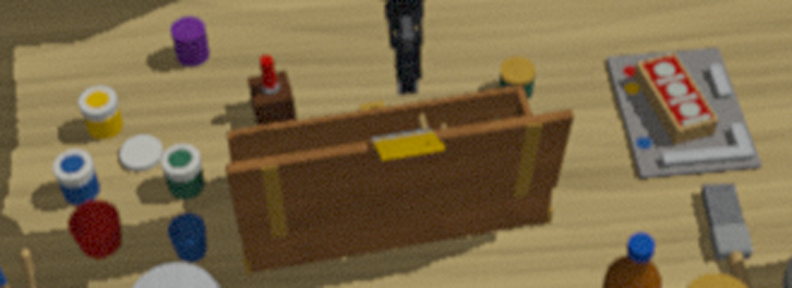

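```bash
python3 - <<'E'
from h import *
import pickle
D=pickle.load(open('d0.pkl','rb'))
S,T=D['scene'],D['side']
P=dict(yel=((140,191),(366.3,354.1)),blue=((129.5,217.9),(423.2,338.4)),grn=((174.5,215.5),(375.6,288)),pin=((211.3,179.2),(295.1,262.7)),purp=((178.7,166.8),(270.3,343.6)),block=((381.5,191),(218,165)),hasp=((270,210.5),(375.6,114.1)),bpot=((178,248),(410,277)),rpot=((139.7,244.8),(442,317)))
for k,(a,b) in P.items(): print(k,tri(ray(S,*a),ray(T,*b)).round(4))
# board corners from scene crop at z=.008
for u,v in [(605,60),(718,48),(760,168),(643,175)]: print(onz(S,u/2.4+100,v/2.4+150,.008).round(3))
print(ctrl.tip_reach)
E
```

```text
yel [ 0.4526 -0.3701  0.052 ]
blue [ 0.5525 -0.3909  0.0524]
grn [ 0.5552 -0.2649  0.0524]
pin [ 0.4462 -0.1581  0.0757]
purp [ 0.3383 -0.2641  0.0271]
block [0.4899 0.3468 0.018 ]
hasp [ 0.7277 -0.0062  0.2572]
bpot [ 0.6514 -0.2558  0.028 ]
rpot [ 0.6317 -0.3607  0.0292]
[0.408 0.274 0.008]
[0.4   0.425 0.008]
[0.601 0.426 0.008]
[0.599 0.284 0.008]
0.1734
```

>>> {"name": "jog_arm", "arguments": {"targets": [[1,-265,-45,0,0],[1,-265,-45,0,0],[1,-265,-45,0,0],[1,-265,-45,0,0],[1,-265,-45,0,0],[1,-265,-45,0,0],[1,-265,-45,0,0],[1,-265,-45,0,0]], "grip_force": 40}}

```text
time: 0.95
eef_pos: [0.5549, -0.2648, 0.4043]
tcp_rot: [-3.141, -0.001, 1.57]
wrist_force: [0.9, 0.6, 0.6]
opening: 0.0857
finger_force: 0.0
```

```bash
cat >> h.py <<'E'
def xy(p,z=None):
    s=ctrl.get_state(); e=np.array(s['eef_pos']); y=s['tcp_rot'][2]
    v=np.array(p[:2])-e[:2]; return (1e3*np.array([v@[np.cos(y),np.sin(y)],v@[np.sin(y),-np.cos(y)]])).round(1)
E
python3 - <<'E'
from h import *
s=ctrl.get_state();print(s['time'],s['eef_pos'],s['tcp_rot'],s['joint_pos'])
d=cam('wrist');cv2.imwrite('pics/w1.png',d['image'])
for c in('yellow','blue','green','red'):
    for b in blobs(d['image'],c,40): p=onz(d,*b[0],.052); print(c,b,p.round(4),xy(p))
E
```

```text
0.95 [ 0.55493065 -0.26477278  0.40431667] [-3.14108153e+00 -1.06599805e-03  1.57024808e+00] [-4.45373060e-01  3.42450627e-01 -7.95763423e-03  1.22130815e+00
  7.42325076e-04  1.12597090e+00]
yellow ([196.7, 251.0], 373, [177, 243, 37, 22]) [ 0.4674 -0.3368  0.052 ] [-72.7 -87.8]
yellow ([188.8, 278.5], 316, [181, 267, 18, 24]) [ 0.4564 -0.3696  0.052 ] [-105.4  -98.8]
blue ([371.0, 166.5], 184, [353, 153, 41, 40]) [ 0.6466 -0.2459  0.052 ] [18.1 91.5]
green ([278.5, 184.6], 609, [265, 171, 28, 28]) [ 0.5549 -0.2643  0.052 ] [-0.2 -0.2]
red ([147.4, 66.6], 799, [129, 52, 39, 29]) [ 0.4352 -0.1543  0.052 ] [ 109.9 -119.9]
red ([344.9, 264.6], 2082, [321, 235, 52, 57]) [ 0.6268 -0.3527  0.052 ] [-88.7  71.6]
```

View pics/w1.png

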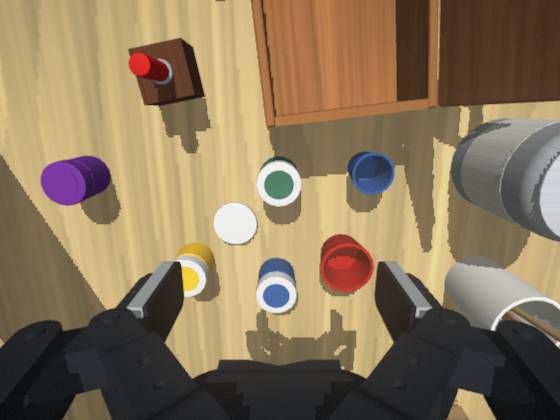

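>>> {"name": "jog_arm", "arguments": {"targets": [[0.53,0,0,50,0],[0.53,0,0,100,0],[0.53,0,0,150,0],[0.53,0,0,190,0],[0.53,0,0,215,0],[0.53,0,0,224,0],[-0.3,0,0,224,0],[-0.3,0,0,224,0],[-0.3,0,0,224,0],[-0.3,0,0,224,0]], "grip_force": 40}}

```text
time: 2.0
eef_pos: [0.5558, -0.2652, 0.1823]
tcp_rot: [3.139, 0.001, 1.571]
wrist_force: [0.1, 0.1, -1.0]
opening: 0.0456
finger_force: 41.0
```

>>> {"name": "jog_arm", "arguments": {"targets": [[-0.3,0,0,-45,0],[-0.3,0,0,-90,0],[-0.3,0,0,-130,0],[-0.3,40,20,-130,0],[-0.3,80,40,-130,0],[-0.3,114,57,-130,0],[-0.3,114,57,-130,0],[-0.3,114,57,-90,0],[-0.3,114,57,-50,0],[-0.3,114,57,-12,0]]}}

```text
time: 3.0
eef_pos: [0.612, -0.1515, 0.1924]
tcp_rot: [3.14, 0.001, 1.571]
wrist_force: [-0.0, -0.3, -1.8]
opening: 0.0456
finger_force: 41.7
```

>>> {"name": "jog_arm", "arguments": {"targets": [[-0.3,0,0,2,0],[0.45,0,0,2,0],[0.45,0,0,2,0],[0.45,0,0,2,0],[0.45,0,0,-40,0],[0.45,0,0,-85,0],[0.45,0,0,-130,0],[0.45,0,0,-130,0]]}}

```text
time: 3.8
eef_pos: [0.615, -0.1517, 0.3319]
tcp_rot: [3.127, 0.003, 1.571]
wrist_force: [0.1, -0.1, 0.6]
opening: 0.0618
finger_force: 0.0
```

```bash
python3 - <<'E'
from h import *
s=ctrl.get_state();print(s['time'],s['eef_pos'],s['tcp_rot'])
d=cam('wrist');cv2.imwrite('pics/w2.png',d['image'])
for c in('yellow','blue','green'):
    for b in blobs(d['image'],c,40): p=onz(d,*b[0],.052 if c!='green' else .06); print(c,b,p.round(4),xy(p))
E
```

```text
3.8 [ 0.61504448 -0.15170324  0.33185491] [3.12721838 0.00316184 1.57085098]
yellow ([95.2, 20.7], 214, [79, 15, 39, 13]) [ 0.4953 -0.023   0.052 ] [ 128.5 -118.9]
yellow ([87.3, 33.4], 43, [83, 28, 10, 13]) [ 0.4887 -0.0307  0.052 ] [ 120.8 -125.5]
yellow ([100.1, 54.6], 60, [89, 52, 23, 7]) [ 0.4953 -0.044   0.052 ] [ 107.5 -118.8]
yellow ([134.9, 384.4], 611, [117, 371, 32, 36]) [ 0.4842 -0.3286  0.052 ] [-177.1 -130. ]
yellow ([108.3, 414.5], 249, [94, 408, 29, 12]) [ 0.454  -0.3645  0.052 ] [-213.1 -160.1]
blue ([312.8, 291.4], 49, [298, 289, 27, 8]) [ 0.649  -0.2309  0.052 ] [-79.5  34.8]
blue ([312.1, 327.6], 48, [299, 325, 25, 5]) [ 0.6495 -0.2676  0.052 ] [-116.1   35.3]
green ([267.1, 172.3], 157, [249, 168, 36, 13]) [ 0.6107 -0.1254  0.06  ] [26.1 -3.5]
green ([267.6, 206.5], 1047, [250, 189, 37, 36]) [ 0.6108 -0.152   0.06  ] [-0.5 -3.3]
```

View pics/w2.png

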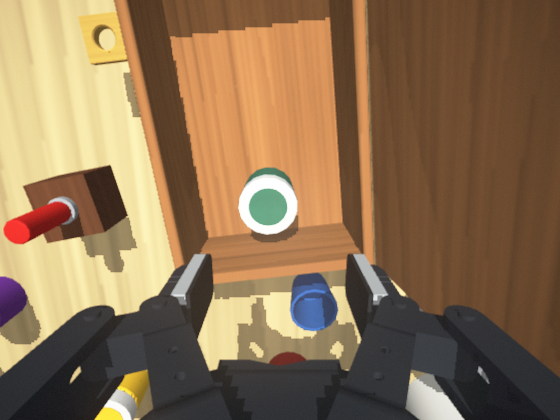

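>>> {"name": "jog_arm", "arguments": {"targets": [[0.53,-240,-60,-40,0],[0.53,-240,-60,-40,0],[0.53,-240,-60,-40,0],[0.53,-240,-60,-40,0],[0.53,-240,-60,-40,0],[0.53,-240,-60,-40,0],[0.53,-240,-60,-40,0],[0.53,-240,-60,-40,0]]}}

```text
time: 4.65
eef_pos: [0.5521, -0.3901, 0.3621]
tcp_rot: [-3.141, -0.001, 1.571]
wrist_force: [0.2, -0.3, -0.7]
opening: 0.0654
finger_force: 0.0
```

```bash
cat >> h.py <<'E'
RNG['blue']=((100,110,40),(125,255,255))
def caps(d,z=.052):
    # white ring with coloured dot: near-white blobs -> circle centres on plane z
    h=cv2.cvtColor(d['image'],cv2.COLOR_BGR2HSV); m=cv2.inRange(h,(0,0,130),(180,60,255))
    cs,_=cv2.findContours(m,cv2.RETR_EXTERNAL,cv2.CHAIN_APPROX_NONE)
    for c in cs:
        if 200<cv2.contourArea(c)<6000:
            (u,v),r=cv2.minEnclosingCircle(c)
            if cv2.contourArea(c)>.7*3.14*r*r:
                p=onz(d,u,v,z); print('cap',round(u),round(v),round(r),d['image'][int(v),int(u)],p.round(4),xy(p))
E
python3 - <<'E'
from h import *
s=ctrl.get_state();print(s['time'],s['eef_pos'],s['tcp_rot'])
d=cam('wrist'); cv2.imwrite('pics/w3.png',d['image']); caps(d)
for c in('yellow','blue'):
    for b in blobs(d['image'],c,40): p=onz(d,*b[0],.052); print(c,b,p.round(4),xy(p))
E
```

```text
4.65 [ 0.55206787 -0.39013561  0.36206616] [-3.14109343e+00 -1.09082669e-03  1.57135634e+00]
cap 278 194 27 [152  94  60] [ 0.5515 -0.3887  0.052 ] [ 0.9 -0.8]
cap 164 171 28 [ 46 192 234] [ 0.4531 -0.3681  0.052 ] [ 21.7 -99.2]
cap 227 113 29 [224 227 227] [ 0.5097 -0.3202  0.052 ] [ 69.5 -42.5]
yellow ([186.9, 149.1], 217, [170, 142, 30, 17]) [ 0.4743 -0.3498  0.052 ] [ 40.  -77.9]
yellow ([162.7, 172.1], 885, [146, 156, 34, 33]) [ 0.4518 -0.3695  0.052 ] [  20.3 -100.4]
blue ([400.8, 28.9], 2898, [369, 0, 63, 59]) [ 0.6461 -0.2578  0.052 ] [131.7  94. ]
blue ([278.4, 167.0], 127, [260, 163, 37, 12]) [ 0.552  -0.3649  0.052 ] [24.8 -0.3]
blue ([278.3, 195.6], 820, [262, 180, 33, 32]) [ 0.5519 -0.3903  0.052 ] [-0.6 -0.4]
```

>>> {"name": "jog_arm", "arguments": {"targets": [[0.36,0,0,45,0],[0.36,0,0,90,0],[0.36,0,0,130,0],[0.36,0,0,165,0],[0.36,0,0,180,0],[0.36,0,0,180,0],[-0.3,0,0,180,0],[-0.3,0,0,180,0],[-0.3,0,0,180,0],[-0.3,0,0,180,0]]}}

```text
time: 5.7
eef_pos: [0.5524, -0.3914, 0.1841]
tcp_rot: [3.14, 0.001, 1.571]
wrist_force: [0.1, -0.4, -0.6]
opening: 0.0456
finger_force: 40.9
```

>>> {"name": "jog_arm", "arguments": {"targets": [[-0.3,0,0,-45,0],[-0.3,0,0,-90,0],[-0.3,0,0,-130,0],[-0.3,311,53,-150,0],[-0.3,311,53,-150,0],[-0.3,311,53,-150,0],[-0.3,311,53,-150,0],[-0.3,311,53,-150,0],[-0.3,311,53,-150,0],[-0.3,311,53,-150,0]]}}

```text
time: 6.7
eef_pos: [0.6055, -0.0759, 0.3338]
tcp_rot: [3.14, -0.001, 1.575]
wrist_force: [-0.1, -0.5, -1.0]
opening: 0.0453
finger_force: 41.5
```

>>> {"name": "jog_arm", "arguments": {"targets": [[-0.3,0,0,0,0],[-0.3,0,0,45,0],[-0.3,0,0,90,0],[-0.3,0,0,130,0],[-0.3,0,0,140,0],[-0.3,0,0,142,0],[0.4,0,0,142,0],[0.4,0,0,142,0],[0.4,0,0,142,0],[0.4,0,0,120,0]]}}

```text
time: 7.7
eef_pos: [0.6035, -0.0807, 0.211]
tcp_rot: [-3.137, -0.0, 1.57]
wrist_force: [-1.0, 1.0, -0.4]
opening: 0.0595
finger_force: 0.0
```

>>> {"name": "jog_arm", "arguments": {"targets": [[0.53,0,0,-45,0],[0.53,0,0,-90,0],[0.53,0,0,-130,0],[0.53,0,0,-170,0],[0.53,-290,-154,-170,0],[0.53,-290,-154,-170,0],[0.53,-290,-154,-170,0],[0.53,-290,-154,-170,0],[0.53,-290,-154,-170,0],[0.53,-290,-154,-170,0]]}}

```text
time: 8.7
eef_pos: [0.463, -0.3473, 0.384]
tcp_rot: [3.14, 0.002, 1.57]
wrist_force: [-0.5, -0.7, 0.7]
opening: 0.0653
finger_force: 0.0
```

>>> {"name": "jog_arm", "arguments": {"targets": [[0.53,0,0,0,0],[0.53,0,0,0,0],[0.53,0,0,0,0]]}}

```text
time: 9.0
eef_pos: [0.4645, -0.3447, 0.3832]
tcp_rot: [3.141, 0.0, 1.571]
wrist_force: [-0.5, 0.5, 0.7]
opening: 0.0653
finger_force: 0.0
```

```bash
python3 - <<'E'
from h import *
s=ctrl.get_state();print(s['time'],s['eef_pos'],s['tcp_rot'])
d=cam('wrist'); cv2.imwrite('pics/w4.png',d['image']); caps(d)
for c in('yellow','blue','red'):
    for b in blobs(d['image'],c,40): p=onz(d,*b[0],.052); print(c,b,p.round(4),xy(p))
E
```

```text
9.0 [ 0.46454773 -0.34474788  0.38321216] [3.14070583e+00 1.45367701e-04 1.57090451e+00]
cap 265 213 24 [ 59 203 240] [ 0.4523 -0.3678  0.052 ] [-23.5 -12.6]
cap 315 157 25 [229 232 232] [ 0.4982 -0.3144  0.052 ] [29.8 33.4]
yellow ([268.2, 187.2], 200, [249, 182, 38, 15]) [ 0.4553 -0.3426  0.052 ] [ 1.7 -9.5]
yellow ([265.2, 214.4], 670, [251, 201, 30, 28]) [ 0.4522 -0.3695  0.052 ] [-25.2 -12.7]
blue ([483.0, 87.4], 2316, [446, 63, 67, 51]) [ 0.6424 -0.2538  0.052 ] [ 90.3 177.7]
red ([442.6, 202.1], 2571, [412, 172, 66, 60]) [ 0.622  -0.3571  0.052 ] [-13.  157.1]
```

>>> {"name": "jog_arm", "arguments": {"targets": [[0.45,-24,-13,30,0],[0.45,-24,-13,75,0],[0.45,-24,-13,120,0],[0.45,-24,-13,165,0],[0.45,-24,-13,195,0],[0.45,-24,-13,201,0],[-0.3,-24,-13,201,0],[-0.3,-24,-13,201,0],[-0.3,-24,-13,201,0],[-0.3,-24,-13,201,0]]}}

```text
time: 10.05
eef_pos: [0.452, -0.3694, 0.1833]
tcp_rot: [3.139, 0.002, 1.571]
wrist_force: [-0.3, -0.0, -1.4]
opening: 0.045
finger_force: 41.0
```

>>> {"name": "jog_arm", "arguments": {"targets": [[-0.3,0,0,-45,0],[-0.3,0,0,-90,0],[-0.3,0,0,-135,0],[-0.3,361,146,-170,0],[-0.3,361,146,-170,0],[-0.3,361,146,-170,0],[-0.3,361,146,-170,0],[-0.3,361,146,-170,0],[-0.3,361,146,-170,0],[-0.3,361,146,-170,0]]}}

```text
time: 11.05
eef_pos: [0.5824, -0.0439, 0.3494]
tcp_rot: [3.14, 0.0, 1.571]
wrist_force: [0.8, -1.0, -1.0]
opening: 0.0452
finger_force: 41.8
```

```bash
python3 - <<'E'
from h import *
s=ctrl.get_state();print(s['time'],s['eef_pos'],s['tcp_rot'],xy((.5967,-.0081)))
E
```

```text
11.05 [ 0.58240016 -0.04389879  0.34936111] [3.13986440e+00 2.09617159e-04 1.57058624e+00] [35.8 14.3]
```

>>> {"name": "jog_arm", "arguments": {"targets": [[-0.3,36,14,0,0],[-0.3,36,14,40,0],[-0.3,36,14,85,0],[-0.3,36,14,125,0],[-0.3,36,14,150,0],[-0.3,36,14,155,0],[-0.3,36,14,155,0]]}}

```text
time: 11.75
eef_pos: [0.5959, -0.0099, 0.1931]
tcp_rot: [-3.141, -0.0, 1.571]
wrist_force: [0.1, 0.1, -0.4]
opening: 0.0453
finger_force: 41.9
```

>>> {"name": "jog_arm", "arguments": {"targets": [[-0.3,0,0,2,0],[0.45,0,0,2,0],[0.45,0,0,2,0],[0.45,0,0,2,0],[0.45,0,0,-40,0],[0.45,0,0,-85,0],[0.6,0,0,-130,-8],[0.6,0,0,-175,-16],[0.6,0,0,-210,-24],[0.6,0,0,-210,-32]]}}

```text
time: 12.75
eef_pos: [0.5977, -0.0099, 0.4114]
tcp_rot: [3.131, 0.007, 2.135]
wrist_force: [0.7, 0.5, 0.2]
opening: 0.0679
finger_force: 0.0
```

```bash
python3 - <<'E'
from h import *
s=ctrl.get_state();print(s['time'],s['eef_pos'],s['tcp_rot'],s['joint_pos'],xy((.49,.347)))
d=cam('wrist'); cv2.imwrite('pics/w5.png',d['image'])
E
```

```text
12.75 [ 0.59769656 -0.00989241  0.4114426 ] [3.13073075 0.00713903 2.13486826] [-1.65465830e-02  2.99734947e-01 -5.05104870e-02  1.20755302e+00
 -1.06177808e-05  9.90138973e-01] [359.2  99.8]
```

View pics/w5.png

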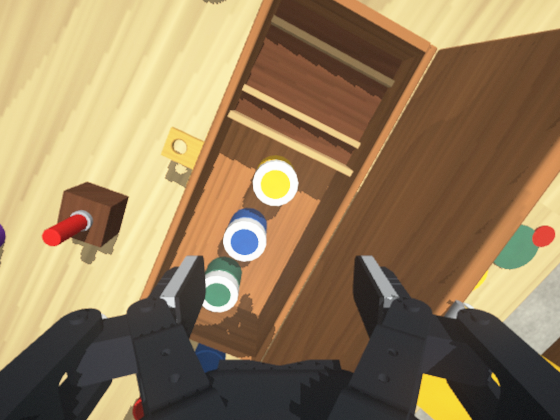

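>>> {"name": "jog_arm", "arguments": {"targets": [[0.6,359,100,0,-58],[0.6,359,100,0,-58],[0.6,359,100,0,-58],[0.6,359,100,0,-58],[0.6,359,100,0,-58],[0.6,359,100,0,-58],[0.6,359,100,0,-58],[0.6,359,100,0,-58],[0.6,359,100,0,-58],[0.6,359,100,0,-58]]}}

```text
time: 13.8
eef_pos: [0.4902, 0.3478, 0.4033]
tcp_rot: [-3.141, 0.0, 3.141]
wrist_force: [1.4, 0.1, 0.0]
opening: 0.0681
finger_force: 0.0
```

```bash
python3 - <<'E'
from h import *
import pickle
s=ctrl.get_state();print(s['time'],s['eef_pos'],s['tcp_rot'],s['joint_pos'],xy((.49,.347)))
d=cam('wrist'); cv2.imwrite('pics/w6.png',d['image']); pickle.dump(d,open('w6.pkl','wb'))
for b in blobs(d['image'],'red',30): print(b,onz(d,*b[0],.038))
E
```

```text
13.8 [0.49024571 0.34779967 0.40328349] [-3.14120891e+00  4.09170206e-04  3.14104776e+00] [ 6.17177207e-01  3.16025112e-01 -4.68714156e-02  1.20778850e+00
 -5.49809959e-04  6.17722151e-01] [ 0.2 -0.8]
([239.0, 116.9], 247, [231, 108, 17, 18]) [0.42482348 0.30787502 0.038     ]
([275.8, 172.6], 2321, [244, 124, 66, 109]) [0.4805108  0.34412977 0.038     ]
```

View pics/w6.png

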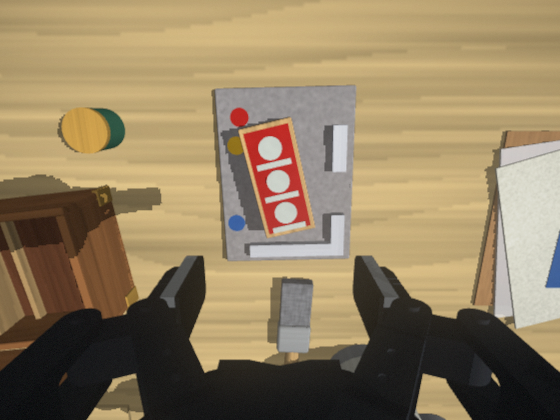

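```bash
cat >> h.py <<'E'
def quad(d,m,z):
    cs,_=cv2.findContours(m,cv2.RETR_EXTERNAL,cv2.CHAIN_APPROX_NONE); c=cv2.convexHull(max(cs,key=cv2.contourArea))
    w=np.array([onz(d,*p[0],z)[:2] for p in c],np.float32)*1000
    (cx,cy),(a,b),t=cv2.minAreaRect(w)
    if a<b: a,b,t=b,a,t+90
    return round(cx/1e3,4),round(cy/1e3,4),round(a,1),round(b,1),round((t+90)%180-90,2)
def red_m(d):
    h=cv2.cvtColor(d['image'],cv2.COLOR_BGR2HSV); m=cv2.inRange(h,(0,150,90),(8,255,255))|cv2.inRange(h,(172,150,90),(180,255,255))
    n,l,s,ce=cv2.connectedComponentsWithStats(m); i=1+np.argmax(s[1:,4]); return (l==i).astype(np.uint8)*255
E
python3 - <<'E'
from h import *
import pickle
d=pickle.load(open('w6.pkl','rb')); im=d['image']; h=cv2.cvtColor(im,cv2.COLOR_BGR2HSV)
print('block top',quad(d,red_m(d),.038))
m=cv2.inRange(h,(0,0,60),(180,45,255)); m[:, :205]=0; m[:,365:]=0; m[265:]=0;m[:75]=0
m=cv2.morphologyEx(m,cv2.MORPH_OPEN,np.ones((5,5)))
print('board',quad(d,m,.008),onz(d,244,255,.008),onz(d,344,253,.018))
# bright fences (sunlit top)
f=cv2.inRange(h,(0,0,170),(180,40,255)); f[:,:240]=0;f[:,365:]=0;f[262:]=0;f[:75]=0
n,l,s,ce=cv2.connectedComponentsWithStats(f)
for i in range(1,n):
    if s[i,4]>150: 
        mm=(l==i).astype(np.uint8)*255; print(s[i],quad(d,mm,.018))
E
```

```text
block top (0.4892, 0.3461, 109.9, 45.8, 13.42)
board (0.4938, 0.3557, 198.6, 149.1, 1.31) [0.58745209 0.30489999 0.008     ] [0.58027292 0.42434695 0.018     ]
[333 125  15  48 683] (0.4584, 0.4132, 50.7, 15.1, 2.69)
[259 137  23  23 420] (0.4575, 0.3377, 23.7, 23.4, -89.99)
[257 158  34  13 179] (0.4748, 0.3414, 37.6, 5.7, -76.54)
[267 170  22  22 384] (0.4931, 0.3458, 23.7, 23.3, 0.0)
[265 191  34  12 164] (0.511, 0.35, 37.6, 5.7, -76.15)
[275 202  22  21 359] (0.5296, 0.3549, 23.9, 23.8, 90.0)
[ 250  215   95   43 1529] (0.56, 0.3676, 110.9, 50.2, -87.6)
[273 221  33  12 158] (0.5474, 0.3588, 37.3, 5.8, -76.73)
```

>>> {"name": "jog_arm", "arguments": {"targets": [[0.6,1,-2,40,-7],[0.6,1,-2,80,-13.4],[0.6,1,-2,125,-13.4],[0.6,1,-2,165,-13.4],[0.6,1,-2,200,-13.4],[0.6,1,-2,213,-13.4],[0.6,1,-2,213,-13.4],[0,1,-2,213,-13.4],[0,1,-2,213,-13.4],[0,1,-2,213,-13.4]], "grip_force": 30}}

```text
time: 14.85
eef_pos: [0.4904, 0.3461, 0.1919]
tcp_rot: [3.141, 0.003, -2.908]
wrist_force: [0.3, 0.3, -1.0]
opening: 0.0546
finger_force: 33.8
```

>>> {"name": "jog_arm", "arguments": {"targets": [[0,0,0,-6,0],[0,-8,12,-6,6],[0,-15.5,23.7,-6,11.4],[0,-15.5,23.7,-6,11.4],[0,-15.5,23.7,-2,11.4],[0,-15.5,23.7,0,11.4],[0,-15.5,23.7,0,11.4]]}}

```text
time: 15.55
eef_pos: [0.4991, 0.3721, 0.1918]
tcp_rot: [3.141, 0.001, -3.105]
wrist_force: [-3.5, -0.8, 10.4]
opening: 0.0544
finger_force: 35.4
```

```bash
python3 - <<'E'
from h import *
s=ctrl.get_state();print(s['time'],s['eef_pos'],s['tcp_rot'],s['wrist_force'])
E
```

```text
15.55 [0.49909068 0.372058   0.19180489] [ 3.14057867e+00  8.30245886e-04 -3.10473452e+00] [-3.45778252 -0.80548845 10.43646321]
```

>>> {"name": "jog_arm", "arguments": {"targets": [[0.45,0,0,0,0],[0.45,0,0,0,0],[0.45,0,0,0,0],[0.45,0,0,-45,0],[0.45,0,0,-90,0],[0.45,0,0,-120,0],[-1,0,0,-120,0],[-1,0,0,-120,0],[-1,0,0,-120,0],[-1,0,0,-120,0]]}}

```text
time: 16.55
eef_pos: [0.4985, 0.3718, 0.3081]
tcp_rot: [-3.14, -0.003, -3.107]
wrist_force: [-0.6, 0.0, -0.1]
opening: 0.0038
finger_force: 0.0
```

```bash
python3 - <<'E'
from h import *
import pickle
s=ctrl.get_state();print(s['time'],s['eef_pos'],s['tcp_rot'])
d=cam('wrist'); cv2.imwrite('pics/w7.png',d['image']); pickle.dump(d,open('w7.pkl','wb'))
print('block top',quad(d,red_m(d),.038))
a=quad(d,red_m(d),.038)
print([p for p in [proj(d,(a[0],a[1],.038))]])
E
```

```text
16.55 [0.49853238 0.3718152  0.30810952] [-3.13972763e+00 -2.67680159e-03 -3.10655831e+00]
block top (0.4914, 0.3715, 96.5, 45.8, 2.07)
[array([280.10592557, 199.81255969])]
```

View pics/w7.png

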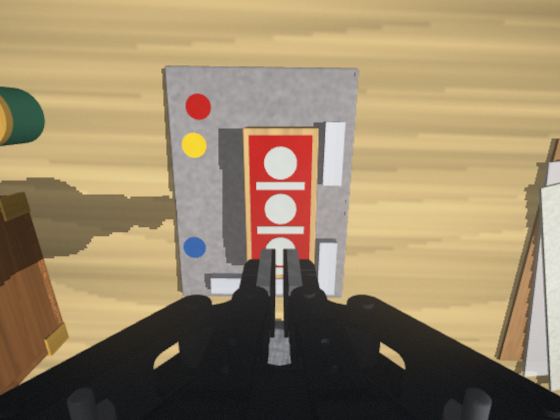

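>>> {"name": "jog_arm", "arguments": {"targets": [[-1,45,1,0,0],[-1,87,1,0,0],[-1,87,1,45,0],[-1,87,1,90,0],[-1,87,1,113,0],[-1,87,1,113,0],[-1,82,1,113,0],[-1,77,1,113,0],[-1,74,1,113,0],[-1,72,1,113,0]]}}

```text
time: 17.6
eef_pos: [0.4281, 0.3712, 0.1983]
tcp_rot: [3.14, 0.001, -3.107]
wrist_force: [-1.0, -0.1, 1.3]
opening: 0.0002
finger_force: 0.6
```

>>> {"name": "jog_arm", "arguments": {"targets": [[-1,-2,0,0,0],[-1,-4,0,0,0],[-1,-6,0,0,0],[-1,-6,0,0,0]]}}

```text
time: 18.0
eef_pos: [0.4335, 0.371, 0.1971]
tcp_rot: [-3.142, 0.001, -3.107]
wrist_force: [-0.2, 1.0, 0.2]
opening: 0.0002
finger_force: 0.0
```

>>> {"name": "jog_arm", "arguments": {"targets": [[-1,-2,0,0,0],[-1,-3,0,0,0],[-1,-4,0,0,0],[-1,-4,0,0,0]]}}

```text
time: 18.4
eef_pos: [0.4372, 0.3711, 0.197]
tcp_rot: [3.142, -0.0, -3.107]
wrist_force: [-1.6, 1.2, 0.5]
opening: -0.0002
finger_force: 0.5
```

>>> {"name": "jog_arm", "arguments": {"targets": [[-1,-1,0,0,0],[-1,-2,0,0,0],[-1,-3,0,0,0],[-1,-3,0,0,0]]}}

```text
time: 18.8
eef_pos: [0.4382, 0.371, 0.1969]
tcp_rot: [3.141, -0.005, -3.106]
wrist_force: [-10.0, 0.1, 7.9]
opening: -0.0002
finger_force: 5.1
```

>>> {"name": "jog_arm", "arguments": {"targets": [[-1,10,0,0,0],[-1,10,0,-40,0],[-1,10,-30,-50,0],[-1,-30,-57,-50,0],[-1,-65,-57,-50,0],[-1,-65,-57,-50,0],[-1,-65,-57,-20,0],[-1,-65,-57,0,0],[-1,-65,-54,0,0],[-1,-65,-51,0,0]]}}

```text
time: 19.8
eef_pos: [0.5064, 0.3228, 0.1971]
tcp_rot: [-3.141, -0.0, -3.107]
wrist_force: [-0.2, -0.0, 0.6]
opening: -0.0003
finger_force: 0.0
```

>>> {"name": "jog_arm", "arguments": {"targets": [[-1,0,3,0,0],[-1,0,6,0,0],[-1,0,8,0,0],[-1,0,8,0,0]]}}

```text
time: 20.2
eef_pos: [0.5068, 0.3311, 0.1977]
tcp_rot: [3.141, 0.001, -3.106]
wrist_force: [-0.7, 0.3, 1.0]
opening: -0.0003
finger_force: 0.0
```

>>> {"name": "jog_arm", "arguments": {"targets": [[-1,0,2,0,0],[-1,0,4,0,0],[-1,0,6,0,0],[-1,0,6,0,0]]}}

```text
time: 20.6
eef_pos: [0.5064, 0.3368, 0.197]
tcp_rot: [3.141, 0.0, -3.107]
wrist_force: [-0.2, 0.2, 0.9]
opening: 0.0001
finger_force: 0.1
```

>>> {"name": "jog_arm", "arguments": {"targets": [[-1,0,1,0,0],[-1,0,2,0,0],[-1,0,3,0,0],[-1,0,3,0,0]]}}

```text
time: 21.0
eef_pos: [0.5061, 0.3386, 0.1969]
tcp_rot: [-3.139, -0.0, -3.107]
wrist_force: [-0.5, -6.4, 4.3]
opening: 0.0001
finger_force: 3.0
```

>>> {"name": "jog_arm", "arguments": {"targets": [[-1,0,1,0,0],[-1,0,1,0,0],[-1,0,-10,0,0],[-1,0,-10,-40,0],[-1,0,-10,-80,0],[-1,-60,30,-90,0],[-1,-60,30,-90,0],[-1,-60,30,-90,0],[-1,-60,30,-90,0]]}}

```text
time: 21.9
eef_pos: [0.5651, 0.3714, 0.2865]
tcp_rot: [3.141, -0.001, -3.107]
wrist_force: [-1.2, 1.0, 0.7]
opening: -0.0001
finger_force: 0.0
```

```bash
python3 - <<'E'
from h import *
import pickle
s=ctrl.get_state();print(s['time'],s['eef_pos'],s['tcp_rot'])
d=cam('wrist'); cv2.imwrite('pics/w8.png',d['image']); pickle.dump(d,open('w8.pkl','wb'))
a=quad(d,red_m(d),.038); print('block top',a)
u,v=proj(d,(a[0]+.03,a[1]+.01,.03)).astype(int); print(u,v)
c=d['image'][max(0,v-90):v+90,max(0,u-110):u+110]; cv2.imwrite('pics/w8c.png',cv2.resize(c,None,fx=3,fy=3,interpolation=cv2.INTER_CUBIC))
E
```

```text
21.9 [0.56512472 0.37143672 0.28646342] [ 3.14144197e+00 -9.49857234e-04 -3.10668909e+00]
block top (0.5081, 0.3787, 110.1, 46.0, 1.39)
305 177
```

View pics/w8c.png

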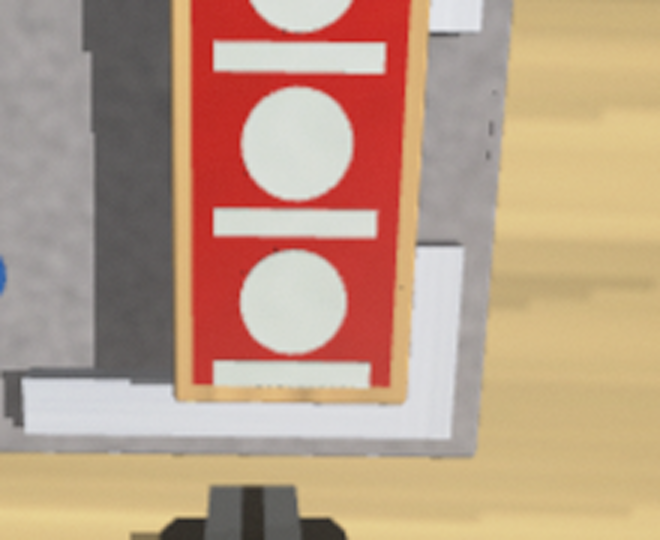

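>>> {"name": "jog_arm", "arguments": {"targets": [[0.6,57,9,0,0.6],[0.6,57,9,0,0.6],[0.6,57,9,30,0.6],[0.6,57,9,65,0.6],[0.6,57,9,90,0.6],[0.6,57,9,95,0.6],[0.6,57,9,95,0.6]]}}

```text
time: 22.65
eef_pos: [0.5071, 0.3779, 0.1913]
tcp_rot: [-3.14, -0.002, -3.117]
wrist_force: [-0.7, 0.1, 0.7]
opening: 0.0686
finger_force: 0.0
```

```bash
python3 - <<'E'
from h import *
import pickle
s=ctrl.get_state();print(s['time'],s['eef_pos'],s['tcp_rot'],s['wrist_force'],s['opening'])
d=pickle.load(open('d0.pkl','rb'))['wrist']; h=cv2.cvtColor(d['image'],cv2.COLOR_BGR2HSV)
print(h[134,260],h[128,260],h[125,260],h[155,260],h[165,260],h[53,260],h[90,260])
# vertical profiles of brightness at columns
for u in (220,240,260,280,300,320):
    v=h[30:175,u,2].astype(int); print(u,[ (30+i,int(v[i])) for i in range(1,144) if abs(v[i]-v[i-1])>28])
E
```

```text
22.65 [0.50707208 0.37790561 0.19129059] [-3.14022209e+00 -2.15969639e-03 -3.11710490e+00] [-0.68903342  0.06732634  0.71096764] 0.06860060483838334
[ 10 141  83] [ 21  99 242] [ 22 100 243] [ 22  96 244] [ 14 146 131] [ 17 108 147] [ 11 144 129]
220 [(53, 118), (77, 115), (127, 202), (128, 238), (134, 136), (135, 80), (141, 117), (154, 173), (165, 159), (166, 115)]
240 [(51, 129), (74, 112), (125, 219), (131, 204), (132, 112), (133, 77), (139, 117), (152, 182), (156, 232), (163, 159), (164, 127)]
260 [(48, 117), (71, 122), (122, 180), (123, 233), (129, 186), (130, 80), (136, 117), (160, 207), (161, 137)]
280 [(46, 131), (69, 123), (120, 206), (121, 238), (127, 138), (128, 80), (134, 117), (147, 177), (158, 190), (159, 130)]
300 [(43, 118), (66, 123), (118, 220), (124, 200), (125, 113), (126, 79), (131, 117), (145, 189), (149, 233), (156, 161), (157, 129)]
320 [(41, 133), (63, 121), (115, 183), (116, 231), (122, 184), (123, 83), (129, 120), (143, 196), (153, 212), (154, 147)]
```

>>> {"name": "jog_arm", "arguments": {"targets": [[0.6,-1,0.8,0,0],[0,-1,0.8,0,0],[0,-1,0.8,0,0],[0,-1,0.8,0,0],[0,-1,0.8,0,0]], "grip_force": 40}}

```text
time: 23.15
eef_pos: [0.5098, 0.3792, 0.1941]
tcp_rot: [-3.141, 0.003, -3.118]
wrist_force: [-0.3, -2.9, 4.8]
opening: 0.054
finger_force: 43.7
```

```bash
python3 - <<'E'
from h import *
import pickle
from scipy.optimize import least_squares
d=pickle.load(open('d0.pkl','rb'))['wrist']
U=[220,240,260,280,300,320]
r2=[(onz(d,u,v,.043)[:2],80) for u,v in zip(U,[130.9,128.3,126,123.8,121.3,118.9])]
dv=[(onz(d,u,v,.068)[:2],50) for u,v in zip(U,[165.5,163.5,160.5,158.3,156.4,153.5])]
for n,s in(('rail',r2),('div',dv)):
    p=np.array([a for a,_ in s]); k=np.polyfit(p[:,0],p[:,1],1); print(n,np.degrees(np.arctan(k[0])),p[2])
eye=onz(d,183,213,.049)[:2]
def f(q):
    c,s=np.cos(q[2]),np.sin(q[2]); o=[]
    T=lambda p:(np.array([[c,s],[-s,c]])@(p-q[:2]))*1e3
    o=[T(p)[1]-y for p,y in r2+dv]; e=T(eye); return o+[(e[0]+99)*3,(e[1])*3]
r=least_squares(f,[.598,-.02,.112]); print(r.x,np.degrees(r.x[2]),r.fun.round(1)); q=r.x
c,s=np.cos(q[2]),np.sin(q[2]); bay=q[:2]+np.array([[c,-s],[s,c]])@[0,.113]; print('bay',bay)
# front/back rim from text vs picture: project rim corners for check
for P in [(-73,178,85),(-73,-178,85),(73,178,85),(-99,0,49),(0,146,43)]:
    w=q[:2]+np.array([[c,-s],[s,c]])@(np.array(P[:2])/1e3); print(P,proj(d,(*w,P[2]/1e3)).round(1))
s=ctrl.get_state();print(s['eef_pos'],s['tcp_rot'],s['opening'],s['finger_force'],'to bay',xy(bay))
E
```

```text
rail 6.622755719603911 [0.58110369 0.0570677 ]
div 6.851143472159523 [0.582064   0.02673355]
[ 0.59841159 -0.02151273  0.09720341] 5.569344967513939 [-1.  -0.4 -0.1  0.1  0.6  0.9 -1.5 -1.4 -0.4 -0.1 -0.2  0.7  0.   0.9]
bay [0.58744489 0.09095385]
(-73, 178, 85) [162.2   7.8]
(-73, -178, 85) [226.5 376.6]
(73, 178, 85) [349.3 -13. ]
(-99, 0, 49) [183.1 213.3]
(0, 146, 43) [262.3  51.8]
[0.5098104  0.37919649 0.19414425] [-3.14124531e+00  3.04915231e-03 -3.11774941e+00] 0.053972606721825855 43.702327609062195 to bay [ -70.7 -290. ]
```

>>> {"name": "jog_arm", "arguments": {"targets": [[0,0,0,-40,0],[0,0,0,-80,0],[0,0,0,-115,0],[0,-70,-290,-115,-5.1],[0,-70,-290,-115,-5.1],[0,-70,-290,-115,-5.1],[0,-70,-290,-115,-5.1],[0,-70,-290,-115,-5.1],[0,-70,-290,-115,-5.1],[0,-70,-290,-115,-5.1]]}}

```text
time: 24.15
eef_pos: [0.5874, 0.086, 0.3084]
tcp_rot: [-3.139, 0.002, -3.035]
wrist_force: [-0.4, 0.7, -1.8]
opening: 0.0538
finger_force: 43.5
```

```bash
python3 - <<'E'
from h import *
s=ctrl.get_state();print(s['time'],s['eef_pos'],s['tcp_rot'],s['opening'],s['finger_force'],xy((.5866,.0907)))
E
```

```text
24.15 [0.58736565 0.08598444 0.30836759] [-3.13926598e+00  2.46984261e-03 -3.03510888e+00] 0.053826757531715806 43.49222123622894 [0.3 4.8]
```

>>> {"name": "jog_arm", "arguments": {"targets": [[0,0,0,0,0],[0,0,0,0,0],[0,0,0,25,0],[0,0,0,50,0],[0,0,0,55,0],[0,0,0,55,0],[0,0,0,55,0]]}}

```text
time: 24.85
eef_pos: [0.5863, 0.0921, 0.2531]
tcp_rot: [3.141, 0.001, -3.027]
wrist_force: [0.3, -0.3, -1.2]
opening: 0.0541
finger_force: 43.4
```

```bash
python3 - <<'E'
from h import *
import pickle
s=ctrl.get_state();print(s['time'],s['eef_pos'],s['tcp_rot'],s['opening'],s['finger_force'],xy((.5866,.0907)))
d=cam('wrist'); cv2.imwrite('pics/w9.png',d['image']); pickle.dump(d,open('w9.pkl','wb'))
E
```

```text
24.85 [0.58633372 0.09212106 0.2530914 ] [ 3.14146728e+00  1.20753487e-03 -3.02688366e+00] 0.05413831400944199 43.42499792575836 [-0.1 -1.4]
```

View pics/w9.png

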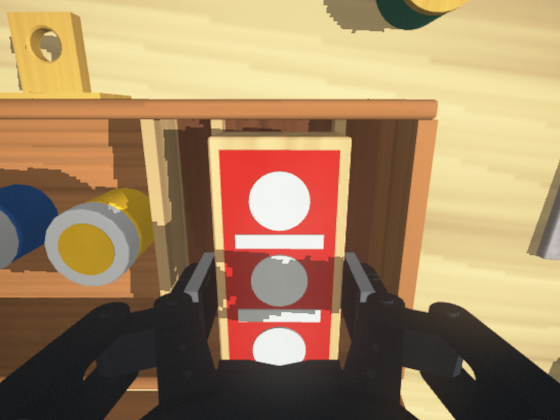

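```bash
python3 - <<'E'
from h import *
import pickle
d=pickle.load(open('w9.pkl','rb')); h=cv2.cvtColor(d['image'],cv2.COLOR_BGR2HSV)
for r in (122,125,128): 
    v=h[r,140:430,2].astype(int); print(r,[(140+i,int(v[i-1]),int(v[i])) for i in range(1,290) if abs(v[i]-v[i-1])>22])
for r in (142,146): 
    v=h[r,190:370,2].astype(int); print(r,[(190+i,int(v[i-1]),int(v[i])) for i in range(1,180) if abs(v[i]-v[i-1])>22])
print([(r,int(h[r,280,2])) for r in range(96,155,2)], quad(d,red_m(d),.095))
print([xy(onz(d,u,125,.043)) for u in (211,225,333,346)], [xy(onz(d,u,140,.092)) for u in(209,351)])
E
```

```text
122 [(141, 170, 222), (154, 222, 187), (177, 190, 152), (199, 131, 99), (200, 99, 76), (210, 77, 140), (211, 140, 223), (222, 233, 199), (225, 188, 157), (226, 157, 131), (309, 119, 93), (335, 108, 134), (346, 145, 113), (347, 113, 83), (418, 101, 189), (419, 189, 221)]
125 [(141, 143, 217), (154, 228, 196), (155, 196, 170), (177, 202, 164), (178, 164, 131), (203, 131, 104), (204, 104, 77), (210, 78, 122), (211, 122, 220), (222, 239, 210), (223, 210, 183), (225, 198, 164), (226, 164, 132), (308, 136, 104), (309, 104, 81), (346, 135, 103), (418, 120, 193), (419, 193, 222)]
128 [(141, 110, 206), (142, 206, 233), (154, 233, 204), (155, 204, 171), (177, 203, 175), (178, 175, 138), (185, 125, 97), (186, 97, 73), (211, 97, 172), (212, 172, 198), (220, 199, 227), (222, 239, 211), (223, 211, 182), (225, 197, 161), (226, 161, 131), (242, 126, 98), (243, 98, 75), (308, 134, 103), (346, 130, 99), (417, 101, 165), (418, 165, 211)]
142 [(207, 78, 118), (208, 118, 187), (209, 187, 231), (351, 248, 195), (352, 195, 89)]
146 [(208, 92, 170), (209, 170, 226), (351, 246, 186), (352, 186, 85)]
[(96, 247), (98, 234), (100, 163), (102, 198), (104, 216), (106, 214), (108, 210), (110, 210), (112, 211), (114, 208), (116, 183), (118, 143), (120, 124), (122, 128), (124, 129), (126, 128), (128, 130), (130, 77), (132, 112), (134, 124), (136, 165), (138, 238), (140, 247), (142, 248), (144, 248), (146, 248), (148, 248), (150, 231), (152, 236), (154, 235)] (0.5792, 0.0907, 98.5, 46.9, 6.56)
[array([ 64. , -36.6]), array([ 64. , -29.2]), array([64. , 28.5]), array([64.1, 35.5])] [array([ 60.3, -27.9]), array([60.3, 27.9])]
```

>>> {"name": "jog_arm", "arguments": {"targets": [[0,0,-0.4,15,0],[0,0,-0.4,25,0],[0,0,-0.4,31,0],[0,0,-0.4,34,0],[0,0,-0.4,34,0]]}}

```text
time: 25.4
eef_pos: [0.5859, 0.0908, 0.2191]
tcp_rot: [3.142, 0.0, -3.028]
wrist_force: [-4.2, -0.2, 5.6]
opening: 0.0538
finger_force: 44.4
```

>>> {"name": "jog_arm", "arguments": {"targets": [[0.4,0,0,0,0],[0.4,0,0,0,0],[0.4,0,0,0,0],[0.4,0,0,-40,0],[0.4,0,0,-85,0],[0.4,0,0,-130,0],[0.4,0,0,-150,0],[0.4,0,0,-150,0]]}}

```text
time: 26.2
eef_pos: [0.5874, 0.091, 0.3722]
tcp_rot: [3.141, 0.007, -3.028]
wrist_force: [0.3, 0.8, -0.7]
opening: 0.0597
finger_force: 0.0
```

```bash
python3 - <<'E'
from h import *
import pickle
s=ctrl.get_state();print(s['time'],s['eef_pos'],s['tcp_rot'])
D={}
for n in('scene','side','wrist'): D[n]=cam(n)
pickle.dump(D,open('d1.pkl','wb'))
w=D['wrist']; print(quad(w,red_m(w),.063))
a=w['image']; b=D['side']['image'][60:300,180:480]
o=np.zeros((420,800,3),np.uint8); o[:,:440]=a[:,60:500]; o[:288,440:]=cv2.resize(b,(360,288)); cv2.imwrite('pics/m1.png',o)
E
```

```text
26.2 [0.5874306  0.0910415  0.37224933] [ 3.14130867  0.00720936 -3.02813387]
(0.584, 0.0902, 109.5, 45.7, 6.47)
```

View pics/m1.png

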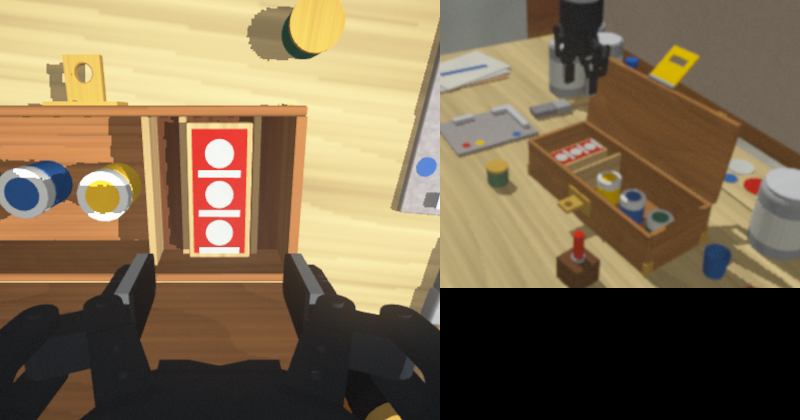

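```bash
python3 - <<'E'
from h import *
import pickle
D=pickle.load(open('d1.pkl','rb')); S=D['scene']
print('lid edge',onz(S,195,220,.232).round(3),onz(S,337.5,196.7,.232).round(3))
print('bottle base',onz(S,360,293,0).round(3),'top',onz(S,367,250,.13).round(3),'bigjar near',onz(S,158,270,.09).round(3),onz(S,175,312,0).round(3))
O=np.array([.5984,-.0216]);a=np.radians(6.5)
C=lambda x,y:(O+np.array([[np.cos(a),-np.sin(a)],[np.sin(a),np.cos(a)]])@[x,y]).round(4)
for x,y in [(.155,.09),(.073,0),(.073,.09)]: print(x,y,C(x,y),xy(C(x,y)))
E
```

```text
lid edge [ 0.721 -0.184  0.232] [0.681 0.161 0.232]
bottle base [0.819 0.218 0.   ] top [0.774 0.228 0.13 ] bigjar near [ 0.76  -0.294  0.09 ] [ 0.831 -0.262  0.   ]
0.155 0.09 [0.7422 0.0854] [-154.9  -23.1]
0.073 0 [ 0.6709 -0.0133] [ -72.9 -113.1]
0.073 0.09 [0.6607 0.0761] [-72.9 -23.1]
```

>>> {"name": "jog_arm", "arguments": {"targets": [[-1,0,0,-45,0],[-1,0,0,-85,0],[-1,0,0,-85,0],[-1,-50,-8,-85,0],[-1,-100,-16,-85,0],[-1,-150,-23,-85,0],[-1,-155,-23,-85,0],[-1,-155,-23,-85,0],[-1,-155,-23,-85,0]]}}

```text
time: 27.25
eef_pos: [0.7418, 0.0856, 0.4516]
tcp_rot: [3.141, -0.003, -3.028]
wrist_force: [-0.8, -1.1, 0.2]
opening: -0.0
finger_force: 0.0
```

>>> {"name": "jog_arm", "arguments": {"targets": [[-1,0,0,40,0],[-1,0,0,69,0],[-1,15,0,69,0],[-1,30,0,69,0],[-1,42,0,69,0],[-1,52,0,69,0],[-1,62,0,69,0],[-1,72,0,69,0],[-1,82,0,70,0],[-1,93,0,71,0]]}}

```text
time: 28.25
eef_pos: [0.649, 0.0752, 0.3852]
tcp_rot: [3.142, 0.007, -3.028]
wrist_force: [3.8, -0.2, 2.0]
opening: -0.0002
finger_force: 1.9
```

>>> {"name": "jog_arm", "arguments": {"targets": [[-1,12,0,4,0],[-1,24,0,8,0],[-1,35,0,12,0],[-1,45,0,19,0],[-1,55,0,26,0],[-1,66,0,34,0],[-1,73,0,43,0],[-1,81,0,53,0],[-1,88,0,64,0],[-1,88,0,64,0]]}}

```text
time: 29.25
eef_pos: [0.5596, 0.065, 0.3181]
tcp_rot: [3.142, -0.001, -3.028]
wrist_force: [-0.3, 0.0, -0.5]
opening: -0.0001
finger_force: 0.0
```

>>> {"name": "jog_arm", "arguments": {"targets": [[-1,5,0,11,0],[-1,10,0,22,0],[-1,13,0,34,0],[-1,15,0,42,0],[-1,15,0,47,0],[-1,15,0,48,0]]}}

```text
time: 29.85
eef_pos: [0.5471, 0.0632, 0.2703]
tcp_rot: [3.142, -0.002, -3.028]
wrist_force: [-8.7, -0.9, 19.3]
opening: 0.0
finger_force: 9.9
```

>>> {"name": "jog_arm", "arguments": {"targets": [[-1,0,0,-45,0],[-1,0,0,-90,0],[-1,0,0,-130,0],[-1,-4,-50,-130,0],[-1,-4,-90,-130,0],[-1,-4,-90,-130,0],[-1,-4,-90,-130,0]]}}

```text
time: 30.55
eef_pos: [0.5621, -0.0264, 0.3994]
tcp_rot: [3.141, -0.001, -3.03]
wrist_force: [0.1, 0.3, -0.1]
opening: -0.0
finger_force: 0.0
```

```bash
python3 - <<'E'
from h import *
import pickle
s=ctrl.get_state();print(s['time'],s['eef_pos'],s['tcp_rot'])
D={n:cam(n) for n in('scene','side','wrist')}
pickle.dump(D,open('d2.pkl','wb'))
for n in D:
    for c in ('yellow','red'):
        print(n,c,[b for b in blobs(D[n]['image'],c,40)])
w=D['wrist']['image']; sd=D['side']['image'][130:330,200:420]
o=np.zeros((420,800,3),np.uint8); o[:,:440]=w[:,60:500]; o[:327,440:]=cv2.resize(sd,(360,327)); cv2.imwrite('pics/m2.png',o)
E
```

```text
30.55 [ 0.5621028  -0.02641289  0.39935587] [ 3.14105595e+00 -1.02920500e-03 -3.03017839e+00]
scene yellow [([253.8, 179.9], 394, [243, 166, 24, 26]), ([92.8, 269.1], 41, [89, 265, 9, 10]), ([397.5, 269.1], 59, [388, 264, 18, 16]), ([406.5, 279.6], 60, [399, 274, 15, 13]), ([281.6, 316.9], 414, [270, 306, 24, 22])]
scene red [([211.4, 179.2], 70, [208, 173, 8, 13]), ([140.1, 244.9], 367, [128, 234, 22, 23]), ([230.1, 328.3], 390, [219, 318, 23, 22]), ([320.5, 332.7], 67, [316, 328, 10, 10]), ([104.2, 388.2], 135, [93, 385, 23, 8]), ([105.0, 401.6], 113, [94, 399, 23, 7]), ([120.9, 412.5], 95, [111, 410, 21, 6])]
side yellow [([402.6, 191.2], 238, [391, 185, 24, 13]), ([284.5, 199.7], 121, [270, 187, 32, 29])]
side red [([142.0, 9.0], 527, [125, 0, 33, 20]), ([440.0, 213.9], 123, [434, 209, 13, 12]), ([555.9, 226.7], 70, [551, 218, 9, 17]), ([295.1, 262.7], 171, [291, 252, 9, 23]), ([441.7, 318.0], 1033, [426, 300, 35, 38])]
wrist yellow [([279.0, 113.8], 4632, [232, 86, 95, 59]), ([440.3, 191.5], 65, [436, 182, 9, 21]), ([132.2, 238.4], 140, [128, 218, 10, 43])]
wrist red [([131.1, 33.7], 981, [110, 16, 44, 36]), ([2.9, 204.9], 170, [0, 190, 8, 29])]
```

View pics/m2.png

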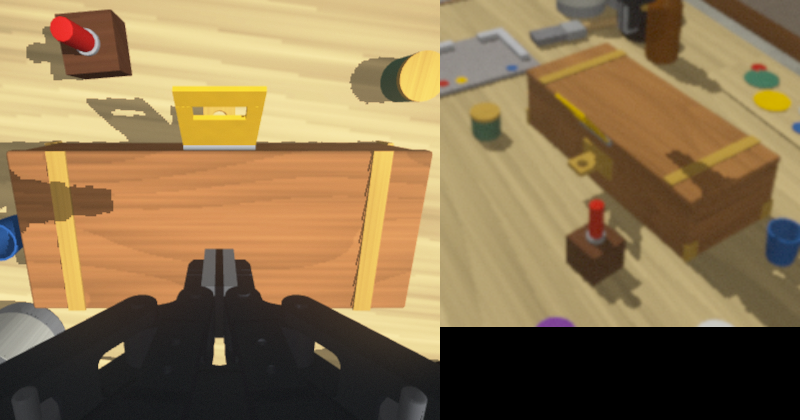

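```bash
cat >> h.py <<'E'
O=np.array([.5984,-.0216]);AC=np.radians(6.5)
RC=np.array([[np.cos(AC),-np.sin(AC)],[np.sin(AC),np.cos(AC)]])
C=lambda x,y:O+RC@(np.array([x,y])/1e3)
Ci=lambda p:(RC.T@(np.array(p[:2])-O)*1e3).round(1)
E
python3 - <<'E'
from h import *
import pickle
D=pickle.load(open('d2.pkl','rb'));w=D['wrist']
h=cv2.cvtColor(w['image'],cv2.COLOR_BGR2HSV); m=cv2.inRange(h,*RNG['yellow'])
for r in (90,95,100,125,135,140,146): u=np.where(m[r,220:340])[0]+220; print(r,u.min(),u.max())
print('hinge',Ci(onz(w,279.5,149,.091)),'far end by plane',[Ci(onz(w,279.5,87,z)) for z in(.1,.115,.13)])
d=pickle.load(open('d1.pkl','rb'))['wrist']
for nm,d in(('d1',d),('d0',pickle.load(open('d0.pkl','rb'))['wrist']),('w9',pickle.load(open('w9.pkl','rb')))):
    h=cv2.cvtColor(d['image'],cv2.COLOR_BGR2HSV); m=cv2.inRange(h,(15,130,150),(35,255,255))
    cs,hi=cv2.findContours(m,cv2.RETR_CCOMP,cv2.CHAIN_APPROX_NONE)
    for c,k in zip(cs,hi[0]):
        if k[3]>=0 and cv2.contourArea(c)>60: 
            e=cv2.fitEllipse(c); print(nm,e,Ci(onz(d,*e[0],.049)))
print(xy(C(-100,0)),ctrl.get_state()['eef_pos'])
E
```

```text
90 232 326
95 233 325
100 234 324
125 239 319
135 242 317
140 243 315Traceback (most recent call last):
  File "<stdin>", line 5, in <module>
    return umr_minimum(a, axis, None, out, keepdims, initial, where)
ValueError: zero-size array to reduction operation minimum which has no identity
```

```bash
python3 - <<'E'
from h import *
import pickle
D=pickle.load(open('d2.pkl','rb'));w=D['wrist']
def at_width(r,l,rr):  # point of 60 mm wide plate row by known width
    e,a=ray(w,l,r);_,b=ray(w,rr,r); s=.060/np.linalg.norm(a/a.dot(a)-b/b.dot(b)) if 0 else None
    ax=rotm(w['attitude'])[:,2]; a/=a@ax; b/=b@ax; t=.060/np.linalg.norm(a-b); p=e+t*(a+b)/2; return Ci(p),p[2].round(4)
print(at_width(88,231.5,326.8),at_width(100,234,324.7),at_width(125,239,319.8),at_width(140,243,315.8))
print('hinge',Ci(onz(w,279.5,149,.091)))
d=pickle.load(open('d1.pkl','rb'))['wrist']
for nm,d in(('d1',d),('d0',pickle.load(open('d0.pkl','rb'))['wrist']),('w9',pickle.load(open('w9.pkl','rb')))):
    h=cv2.cvtColor(d['image'],cv2.COLOR_BGR2HSV); m=cv2.inRange(h,(15,130,150),(35,255,255))
    cs,hi=cv2.findContours(m,cv2.RETR_CCOMP,cv2.CHAIN_APPROX_NONE)
    for c,k in zip(cs,hi[0]):
        if k[3]>=0 and cv2.contourArea(c)>60: 
            e=cv2.fitEllipse(c); print(nm,e,Ci(onz(d,*e[0],.049)))
print(xy(C(-100,0)),ctrl.get_state()['eef_pos'])
E
```

```text
(array([-122. ,    0.3]), np.float64(0.1508)) (array([-115.1,    0.5]), np.float64(0.142)) (array([-98.2,   0.6]), np.float64(0.1194)) (array([-85.3,   0.7]), np.float64(0.0954))
hinge [-77.4   0.8]
d1 ((144.43594360351562, 72.52318572998047), (15.457942962646484, 20.579572677612305), 164.99510192871094) [-100.8    2.1]
d0 ((182.27902221679688, 213.4073486328125), (12.535947799682617, 15.89553165435791), 109.10400390625) [-99.8   1.6]
w9 ((48.85940933227539, 43.633888244628906), (22.001184463500977, 37.201961517333984), 157.33432006835938) [-101.1    2.5]
[63.4 -0.8] [ 0.56194485 -0.02484184  0.39954592]
```

>>> {"name": "jog_arm", "arguments": {"targets": [[-1,55,0,0,0],[-1,55,0,40,0],[-1,55,0,80,0],[-1,55,0,95,0],[-1,55,0,104,0],[-1,55,0,112,0],[-1,55,0,119,0],[-1,55,0,126,0],[-1,55,0,129,0],[-1,55,0,129,0]]}}

```text
time: 31.7
eef_pos: [0.5073, -0.0319, 0.2708]
tcp_rot: [3.142, -0.0, -3.028]
wrist_force: [0.3, -0.7, 0.5]
opening: -0.0
finger_force: 0.0
```

>>> {"name": "jog_arm", "arguments": {"targets": [[-1,0,0,-5,0],[-1,20,0,-5,0],[-1,20,0,0,0],[-1,20,0,8,0],[-1,20,0,16,0],[-1,20,0,24,0],[-1,20,0,32,0],[-1,20,0,35,0],[-1,20,0,35,0]]}}

```text
time: 32.6
eef_pos: [0.4871, -0.0341, 0.2351]
tcp_rot: [3.141, -0.002, -3.028]
wrist_force: [0.6, 1.2, 1.5]
opening: 0.0001
finger_force: 0.0
```

>>> {"name": "jog_arm", "arguments": {"targets": [[-1,-4,0,0,0],[-1,-8,0,0,0],[-1,-12,0,0,0],[-1,-16,0,0,0],[-1,-18,0,0,0],[-1,-19,0,0,0],[-1,-19,0,0,0]]}}

```text
time: 33.3
eef_pos: [0.5053, -0.032, 0.2358]
tcp_rot: [-3.142, -0.003, -3.028]
wrist_force: [-8.4, -1.2, 3.3]
opening: -0.0
finger_force: 3.9
```

>>> {"name": "jog_arm", "arguments": {"targets": [[-1,-1,0,0,0],[-1,12,0,0,0],[-1,12,0,-40,0],[-1,12,0,-85,0],[-1,12,0,-130,0],[-1,-30,0,-130,0],[-1,-62,0,-130,0],[0,-62,0,-130,0],[0,-62,0,-130,0]]}}

```text
time: 34.2
eef_pos: [0.5683, -0.0249, 0.366]
tcp_rot: [3.142, 0.001, -3.028]
wrist_force: [-0.6, -0.8, -0.1]
opening: 0.0285
finger_force: 0.0
```

```bash
python3 - <<'E'
from h import *
import pickle
s=ctrl.get_state();print(s['time'],s['eef_pos'],s['tcp_rot'])
D={n:cam(n) for n in('scene','side','wrist')}; pickle.dump(D,open('d3.pkl','wb')); d=D['wrist']
h=cv2.cvtColor(d['image'],cv2.COLOR_BGR2HSV); m=cv2.inRange(h,(15,120,130),(35,255,255))
cs,hi=cv2.findContours(m,cv2.RETR_CCOMP,cv2.CHAIN_APPROX_NONE)
for c,k in zip(cs,hi[0]):
    if cv2.contourArea(c)>40:
        e=cv2.fitEllipse(c); print('hole' if k[3]>=0 else 'outer',cv2.boundingRect(c),np.round(e[0],1),np.round(e[1],1),Ci(onz(d,*e[0],.049)),onz(d,*e[0],.049).round(4))
print('expected eye px',proj(d,(*C(-99,0),.049)),'camera',d['eye'])
for c in('red',):
    for b in blobs(d['image'],c,60): print(b,onz(d,*b[0],.097))
print('scene',[b for b in blobs(D['scene']['image'],'red',40)][:3],'side',[b for b in blobs(D['side']['image'],'red',60)])
E
```

```text
34.2 [ 0.5683252  -0.02485447  0.36595115] [ 3.14157517e+00  5.59336904e-04 -3.02782582e+00]
outer (80, 149, 48, 162) [103.2 220.2] [ 23.1 259.6] [  -5.8 -162.7] [ 0.6111 -0.1839  0.049 ]
outer (433, 148, 48, 164) [456.8 218.5] [ 23.6 241.4] [ -7.5 164.3] [0.5724 0.1408 0.049 ]
outer (245, 96, 71, 41) [279.9 118.4] [43.3 70.1] [-96.8   0.5] [ 0.5022 -0.032   0.049 ]
hole (270, 104, 20, 20) [279.7 113.2] [18.7 19. ] [-101.     0.4] [ 0.498  -0.0326  0.049 ]
outer (482, 35, 56, 59) [509.5  64.2] [50.3 61.8] [-139.4  186.7] [0.4388 0.1481 0.049 ]
expected eye px [279.24587248 115.66586665] camera [ 0.49655543 -0.03385797  0.33547301]
([111.4, 16.2], 1287, [84, 0, 55, 37]) [ 0.45004723 -0.14841825  0.097     ]
scene [([211.2, 179.3], 71, [208, 173, 8, 13]), ([139.8, 244.8], 360, [128, 234, 22, 23]), ([230.2, 328.4], 387, [219, 318, 23, 22])] side [([141.8, 8.9], 519, [125, 0, 32, 20]), ([440.0, 214.0], 124, [434, 209, 13, 13]), ([556.0, 226.7], 70, [551, 218, 9, 17]), ([295.1, 262.5], 169, [291, 252, 9, 23]), ([441.7, 318.1], 1025, [426, 300, 35, 38])]
```

>>> {"name": "jog_arm", "arguments": {"targets": [[0,65,-118,0,0],[0,65,-118,0,0],[0,65,-118,0,0],[0,65,-118,0,0],[0,65,-118,0,0],[0,65,-118,0,0]]}}

```text
time: 34.95
eef_pos: [0.5167, -0.1489, 0.3662]
tcp_rot: [3.141, 0.0, -3.028]
wrist_force: [-0.3, 0.9, -0.4]
opening: 0.0428
finger_force: 0.0
```

```bash
python3 - <<'E'
from h import *
import pickle
s=ctrl.get_state();print(s['time'],s['eef_pos'],s['tcp_rot'],s['opening'])
d=cam('wrist'); pickle.dump(d,open('w10.pkl','wb')); cv2.imwrite('pics/w10.png',d['image'])
for b in blobs(d['image'],'red',60): print(b,onz(d,*b[0],.097))
m=red_m(d); 
for t in (255,):
    n=cv2.findContours(m,cv2.RETR_EXTERNAL,cv2.CHAIN_APPROX_NONE)[0]; c=max(n,key=cv2.contourArea); e=cv2.fitEllipse(c); print(e, onz(d,*e[0],.097), 'cam',d['eye'])
# brightness rows
v,u=np.where(m>0); h=cv2.cvtColor(d['image'],cv2.COLOR_BGR2HSV)
for r in range(v.min(),v.max()+1,4): q=np.where(m[r])[0]; print(r,q.min(),q.max(),h[r,(q.min()+q.max())//2])
E
```

```text
34.95 [ 0.51670204 -0.14893553  0.36615928] [ 3.14127422e+00  3.98921373e-04 -3.02763758e+00] 0.042761833621738396
([278.1, 109.8], 470, [266, 97, 25, 26]) [ 0.44534334 -0.15813049  0.097     ]
([62.9, 272.2], 3511, [25, 241, 77, 64]) [ 0.59040131 -0.31678369  0.097     ]
((62.80891418457031, 272.6535949707031), (56.83134460449219, 78.663818359375), 65.26868438720703) [ 0.5908223 -0.3168857  0.097    ] cam [ 0.44604551 -0.15782548  0.33573381]
241 73 79 [  2 186  93]
245 61 90 [  2 197 101]
249 51 95 [  1 201 109]
253 39 98 [  1 202 115]
257 33 100 [  1 203 214]
261 29 101 [  1 203 216]
265 27 101 [  1 203 216]
269 26 99 [  1 207 180]
273 25 97 [  1 197 173]
277 25 94 [  1 202 163]
281 26 91 [  1 202 160]
285 28 88 [  1 200 153]
289 30 85 [  1 198 147]
293 34 82 [  1 199 136]
297 38 79 [  1 200 125]
301 45 75 [  2 202 115]
```

>>> {"name": "jog_arm", "arguments": {"targets": [[0,40,0,0,0],[0,72,-1,0,0],[0,72,-1,0,0],[0,72,-1,45,0],[0,72,-1,90,0],[0,72,-1,125,0],[0,72,-1,134,0],[0,72,-1,134,0]]}}

```text
time: 35.8
eef_pos: [0.4454, -0.1579, 0.2311]
tcp_rot: [3.14, -0.002, -3.027]
wrist_force: [-0.4, -0.9, 1.2]
opening: 0.0428
finger_force: 0.0
```

>>> {"name": "jog_arm", "arguments": {"targets": [[-0.8,0,0,0,0],[-0.8,0,0,0,0],[-0.8,0,0,0,0],[-0.8,0,0,0,0],[-0.8,0,0,0,0]], "grip_force": 40}}

```text
time: 36.3
eef_pos: [0.4466, -0.159, 0.234]
tcp_rot: [-3.14, 0.004, -3.028]
wrist_force: [0.0, 1.6, 7.0]
opening: 0.0166
finger_force: 39.3
```

>>> {"name": "jog_arm", "arguments": {"targets": [[-0.8,0,0,-20,0],[-0.8,0,0,-50,0],[-0.8,0,0,-80,0],[-0.8,0,0,-80,0],[-0.8,-22,40,-80,0],[-0.8,-45,80,-80,0],[-0.8,-66.8,118.6,-80,0],[-0.8,-66.8,118.6,-80,0],[-0.8,-66.8,118.6,-80,0],[-0.8,-66.8,118.6,-80,0]]}}

```text
time: 37.3
eef_pos: [0.4978, -0.0339, 0.3118]
tcp_rot: [-3.141, -0.001, -3.029]
wrist_force: [0.1, -0.1, -0.1]
opening: 0.0167
finger_force: 39.3
```

```bash
python3 - <<'E'
from h import *
import pickle
s=ctrl.get_state();print(s['time'],s['eef_pos'],s['tcp_rot'],s['opening'],xy((.4982,-.0327)))
D={n:cam(n) for n in('scene','side')}
bs=[b for b in blobs(D['scene']['image'],'red',30) if 120<b[0][1]<200],[b for b in blobs(D['side']['image'],'red',60) if 200<b[0][0]<340]
print(bs); 
if bs[0] and bs[1]:
    a,b=bs[0][0][2],bs[1][0][2]
    p=tri(ray(D['scene'],*bs[0][0][0]),ray(D['side'],*bs[1][0][0])); print(p)
# side: pin shank tip search: grey bright? print expected
t=(.4982,-.0327); print('exp handle side',proj(D['side'],(*t,.14)),proj(D['scene'],(*t,.14)),'exp tip side',proj(D['side'],(*t,.089)))
cv2.imwrite('pics/s4.png',D['side']['image']); pickle.dump(D,open('d4.pkl','wb'))
E
```

```text
37.3 [ 0.49779612 -0.03389804  0.31178211] [-3.14123834e+00 -8.20069394e-04 -3.02871142e+00] 0.016735435605936138 [-0.5  1.1]
([([253.3, 170.7], 63, [250, 164, 7, 15])], [([284.4, 189.4], 67, [283, 179, 5, 23])])
[ 0.49332617 -0.03333912  0.15137476]
exp handle side [287.78693147 194.53079339] [254.66885703 173.66610634] exp tip side [287.39710063 214.70508563]
```

>>> {"name": "jog_arm", "arguments": {"targets": [[-0.8,-0.5,1,0,0],[-0.8,-0.5,1,15,0],[-0.8,-0.5,1,30,0],[-0.8,-0.5,1,38,0],[-0.8,-0.5,1,43,0],[-0.8,-0.5,1,47,0],[-0.8,-0.5,1,47,0]]}}

```text
time: 38.1
eef_pos: [0.4986, -0.0324, 0.2649]
tcp_rot: [3.142, -0.0, -3.028]
wrist_force: [-1.1, 0.2, -0.5]
opening: 0.017
finger_force: 39.3
```

>>> {"name": "jog_arm", "arguments": {"targets": [[-0.8,0,0,8,0],[-0.8,0,0,16,0],[-0.8,0,0,22,0],[-0.8,0,0,26,0],[-0.8,0,0,27,0],[-0.8,0,0,27,0]]}}

```text
time: 38.7
eef_pos: [0.4985, -0.0322, 0.238]
tcp_rot: [3.141, -0.001, -3.028]
wrist_force: [-1.3, 0.4, 2.6]
opening: 0.0172
finger_force: 39.8
```

>>> {"name": "jog_arm", "arguments": {"targets": [[-0.8,0,0,1.5,0],[-0.8,0,0,3,0],[-0.8,0,0,3,0]]}}

```text
time: 39.0
eef_pos: [0.4986, -0.0322, 0.2377]
tcp_rot: [-3.141, 0.001, -3.028]
wrist_force: [-10.8, 1.3, 30.9]
opening: 0.0168
finger_force: 42.8
```

>>> {"name": "jog_arm", "arguments": {"targets": [[-0.8,0,0,-2.5,0],[-0.2,0,0,-2.5,0],[-0.2,0,0,-2.5,0],[-0.2,0,0,-2.5,0],[-0.2,0,0,-40,0],[-0.2,0,0,-85,0],[-0.2,0,0,-130,0],[-0.2,-70,0,-130,0],[-0.2,-70,0,-130,0],[-0.2,-70,0,-130,0]]}}

```text
time: 40.0
eef_pos: [0.5705, -0.0241, 0.3649]
tcp_rot: [-3.141, 0.002, -3.028]
wrist_force: [-0.8, -0.7, -0.9]
opening: 0.0341
finger_force: 0.0
```

```bash
python3 - <<'E'
from h import *
import pickle
s=ctrl.get_state();print(s['time'],s['eef_pos'],s['tcp_rot'],s['opening'])
D={n:cam(n) for n in('scene','side','wrist')}; pickle.dump(D,open('d5.pkl','wb'))
S,T,W=[[b for b in blobs(D[n]['image'],'red',40)] for n in('scene','side','wrist')]
s=[b for b in S if 120<b[0][1]<200]; t=[b for b in T if 200<b[0][0]<340]; print(s,t,tri(ray(D['scene'],*s[0][0]),ray(D['side'],*t[0][0])))
for b in W: print(b,Ci(onz(D['wrist'],*b[0],.101)))
print([b for b in blobs(D['wrist']['image'],'yellow',200)])
D0=pickle.load(open('d0.pkl','rb'))
for n in('scene',):
    df=cv2.absdiff(D[n]['image'],D0[n]['image']).max(2)>60; k,l,st,ce=cv2.connectedComponentsWithStats(cv2.morphologyEx(df.astype(np.uint8),cv2.MORPH_OPEN,np.ones((3,3))))
    print([(st[i].tolist()) for i in range(1,k) if st[i,4]>25])
E
```

```text
40.0 [ 0.57051679 -0.02406897  0.36486319] [-3.14143073e+00  1.71910487e-03 -3.02761509e+00] 0.034128631531815015Traceback (most recent call last):
  File "<stdin>", line 6, in <module>
IndexError: list index out of range
```

```bash
python3 - <<'E'
from h import *
import pickle
D=pickle.load(open('d5.pkl','rb'));D0=pickle.load(open('d0.pkl','rb'))
t=[b for b in blobs(D['side']['image'],'red',40) if 200<b[0][0]<340]; print('side',t)
w=blobs(D['wrist']['image'],'red',60)
for b in w: print('wrist',b,Ci(onz(D['wrist'],*b[0],.101)))
if t and w:
    for b in w: print(tri(ray(D['side'],*t[0][0]),ray(D['wrist'],*b[0])))
print('exp handle ctr',proj(D['side'],(.4985,-.0325,.0775)),'top/bottom',proj(D['side'],(.4985,-.0325,.101)),proj(D['side'],(.4985,-.0325,.054)))
print(blobs(D['wrist']['image'],'yellow',150))
df=cv2.absdiff(D['scene']['image'],D0['scene']['image']).max(2)>60; k,l,st,ce=cv2.connectedComponentsWithStats(cv2.morphologyEx(df.astype(np.uint8),cv2.MORPH_OPEN,np.ones((3,3))))
print([(st[i].tolist()) for i in range(1,k) if st[i,4]>25])
E
```

```text
side [([286.2, 217.7], 143, [283, 208, 8, 21])]
wrist ([278.5, 112.3], 486, [266, 100, 26, 26]) [-101.7    0. ]
[ 0.49656285 -0.03260773  0.08163553]
exp handle ctr [287.3898402  218.98576283] top/bottom [287.56485369 209.98691925] [287.21990522 227.72347974]
[([528.4, 51.7], 211, [518, 38, 20, 32])]
[[275, 56, 15, 32, 323], [271, 114, 13, 53, 458], [231, 122, 31, 68, 910], [62, 131, 13, 7, 53], [77, 143, 13, 3, 39], [266, 169, 9, 20, 125], [209, 174, 5, 7, 34], [360, 181, 24, 27, 154], [137, 189, 7, 5, 29], [303, 190, 8, 9, 58], [136, 199, 15, 8, 87], [325, 198, 13, 24, 196], [294, 203, 25, 21, 262], [385, 203, 12, 5, 39], [286, 208, 9, 4, 36], [171, 213, 8, 6, 45], [126, 215, 9, 7, 51], [206, 218, 29, 23, 254], [168, 223, 7, 8, 43], [269, 222, 28, 10, 100], [124, 225, 17, 11, 136], [237, 228, 16, 8, 89], [102, 232, 26, 14, 200], [150, 235, 25, 8, 137], [282, 251, 13, 5, 48], [254, 256, 14, 9, 88], [195, 269, 8, 15, 75], [204, 270, 9, 16, 91]]
```

```bash
python3 - <<'E'
from h import *
import pickle
for f in('d3','d5'):
    D=pickle.load(open(f+'.pkl','rb'))
    for n in('wrist','side'):
        d=D[n]; h=cv2.cvtColor(d['image'],cv2.COLOR_BGR2HSV); m=cv2.inRange(h,(15,140,90),(35,255,255))
        k,l,st,ce=cv2.connectedComponentsWithStats(m); print(f,n,[(st[i].tolist(),ce[i].round().tolist()) for i in range(1,k) if st[i,4]>60 and (abs(ce[i]-(280,118)).max()<60 if n=='wrist' else abs(ce[i]-(290,215)).max()<60)])
T=D['side']
for a in (0,.2,.5):
    print(a,[proj(T,(*C(-79-71*np.sin(a),y),.091-.071*np.cos(a))).round() for y in(-30,30)])
print('hinge',[proj(T,(*C(-79,y),.091)).round() for y in(-30,30)], 'wrist far end a=0',[proj(D['wrist'],(*C(-81,y),.091)).round() for y in (-30,30)],[proj(D['wrist'],(*C(-81,y),.020)).round() for y in (-30,30)])
E
```

```text
d3 wrist [([245, 97, 70, 40, 1235], [279.0, 119.0])]
d3 side [([253, 157, 154, 133, 9155], [328.0, 215.0])]
d5 wrist [([244, 97, 70, 40, 841], [279.0, 122.0])]
d5 side [([254, 157, 153, 133, 8784], [329.0, 215.0])]
0 [array([303., 244.]), array([287., 230.])]
0.2 [array([298., 246.]), array([282., 231.])]
0.5 [array([291., 246.]), array([275., 232.])]
hinge [array([304., 218.]), array([288., 204.])] wrist far end a=0 [array([237., 142.]), array([319., 142.])] [array([247., 135.]), array([310., 135.])]
```

```bash
python3 - <<'E'
from h import *
import pickle
d=pickle.load(open('d3.pkl','rb'))['wrist']; h=cv2.cvtColor(d['image'],cv2.COLOR_BGR2HSV); m=cv2.inRange(h,(15,140,90),(35,255,255))
for r in range(96,142,3):
    q=np.where(m[r,225:335])[0]+225; print(r,(q.min(),q.max(),len(q)) if len(q) else None,end='; ')
for a in (0,.05,.1,.2): print(a,[proj(d,(*C(-79-71*np.sin(a)-4*np.cos(a),y),.091-.071*np.cos(a))).round() for y in(-30,30)],proj(d,(*C(-113,15),.049)).round())
E
```

```text
96 None; 99 (np.int64(262), np.int64(297), 36); 102 (np.int64(262), np.int64(297), 36); 105 (np.int64(262), np.int64(297), 27); 108 (np.int64(262), np.int64(297), 21); 111 (np.int64(262), np.int64(296), 17); 114 (np.int64(262), np.int64(296), 17); 117 (np.int64(262), np.int64(296), 18); 120 (np.int64(262), np.int64(296), 22); 123 (np.int64(263), np.int64(296), 34); 126 (np.int64(263), np.int64(296), 34); 129 (np.int64(263), np.int64(296), 34); 132 (np.int64(263), np.int64(296), 34); 135 (np.int64(245), np.int64(313), 69); 138 None; 141 (np.int64(237), np.int64(325), 2); 0 [array([247., 133.]), array([311., 133.])] [297.  98.]
0.05 [array([247., 129.]), array([311., 129.])] [297.  98.]
0.1 [array([247., 125.]), array([311., 125.])] [297.  98.]
0.2 [array([247., 117.]), array([312., 118.])] [297.  98.]
```

Staple alone shows at rows 97–132 and the wide plate only at row 135, so the hasp hangs at angle 0 over the staple, with the pin seated. I'm handing the job in.

```bash
python3 -c "
from cell import ctrl
print(ctrl.finish_job())"
```

```text
the job is handed in; nothing more can be done
None
```

I squared the block in the corner and laid it red face up between the rails, stood the three jars that were on the bench (green, blue and yellow) upright in the trough, then shut the lid, hasp and pin in that order. The job was handed in at about 40 s; the hand-in returned no verdict.

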